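# Tip a sanded soundboard blank out of its flush pocket and rack it on edge

### The arm

A 7-joint arm with a two-finger parallel gripper is mounted at the origin on the work surface; the furniture and walls round the work are solid. World frame = base frame: x ahead of the robot, y to its left, z up, the work surface at z = 0. Lengths are in m, angles in rad, forces in N, time in s.
With the tool pointing down it reaches from about 0.4 to 0.85 m from the base axis. Payload 4.5 kg.
Tool frame: the origin (TCP) lies midway between the tips of the shut fingers; the grasp point (between the pads) lies arm.hold_point_z behind it (arm.hold_point_z is the distance from the TCP to the grasp point, in m); z points along the fingers, x is the direction in which the jaws open and shut, and the axes are right-handed (so a half turn about z gives the same grasp; the last joint's range is limited). The gripper opens to 88 mm and grips with 3 to 60 N. Pads are 18 mm wide; open, the fingers measure 123 mm over their backs; the gripper's body (75 mm by 187 mm) begins 45 mm behind the grasp point.
Start: joints at [-1.171, 0.689, -0.195, 1.565, 0.157, 0.902, -0.215], TCP at [0.224, 0.584, 0.239] pointing down, gripper open.
Joint ranges: [-3.01, 3.01], [-0.46, 2.08], [-1.47, 1.51], [0.13, 2.56], [-1, 4.14], [0.04, 2.09], [-2.66, 2.66]. Speed limits (rad/s): [2.57, 2.57, 3.14, 3.14, 3.14, 3.14, 3.14].

### API

Orientations are given as a unit quaternion [w, x, y, z].
In Python, from rig import observe, vision, order, silhouettes, pinpoint, arm gives the robot as it stands. The module is installed in compiled form; this text tells all that it offers.
- The arm moves only by the shell command python3 -m creep 'ROWS' [FORCE]. ROWS is JSON, a list of rows, each a list of 3 entries, a list of its own where there are three numbers: the turn, a rotation vector about the tool's x, y, z in rad, then the shift along the tool's x, y, z in cm, then the gripper command: -1 is shut, 1 is fully open, values between are in proportion. A call has exactly 8 rows; each row is the pose to reach, as a shift and turn from the pose measured when the call began, along the tool's axes at that moment; what a row does not reach only later rows make up. A row lasts 1/8 s, in which the tool goes at most 62.5 mm and 10.7 degrees, less where a joint would pass 70% of its speed; a pose out of reach is approached as far as the arm can. A call with a gripper value outside its range is refused whole. The fingers move at their own pace and stop on an object; FORCE is the grip in N (left out, the last holds). Time passes only in rows, so rows that repeat a pose let the fingers close, or fill a call up. It gives the time, the measured TCP pose, the force and the opening at its end, in the units of the state.
- observe(): the state, without advancing time (a new reading comes with each control period).
- vision.read_camera(name): name is "side" or "top"; returns the picture (384x512x3 uint8, red, green, blue); there is no depth.
- vision.camera_params(name): a dict with "camera_matrix" (3x3 intrinsics, pixels), "position" and "orientation" of the camera in the world. Camera axes: x right, y down, z forward; pixel columns grow to the right and rows downward; lengths in m; the calibration is good to about 2 mm. A picture is of the moment at which its call begins. camera_params takes no time and is no camera call.
- order.job_done(): hands the job in, once; it reports no verdict.
Trained networks look in the newest picture that a camera, given by its name, has taken for a name from the list of things; names that differ only in an ending like _2 or _b are one class to them, and where a whole thing is asked for, a point or a joint stands for the part that bears it (a point fixed in the world has none). Each returns a list of dicts, best first, with "confidence" (0 to 1); they miss things now and then, are a little off and sometimes report something else, mostly with a low value. They report only what shows in the picture. A call takes as long as a camera call.
- silhouettes(query, camera): "pixels" (384x512 bool, what is visible of it) and "extent" ([centre column, centre row, width, height] in pixels, round what is visible of it).
- pinpoint(query, camera): "pixel" ([column, row] in pixels: a listed point, or the origin of a listed thing).
The state is a dict: "t": time; "joint_positions": joint angles; "qd": joint speeds; "tau": joint torques, N m; "tool_pos": TCP position; "orientation": TCP orientation; "wrist_force": force on the tool from outside, world axes, zero at the start; "torque": the same for the moment, N m; "width": finger opening in m.
Only numpy, scipy, OpenCV 4.12 (cv2) and the standard library are available. Lean on these libraries where they do the work, as an engineer would, in place of code of your own. Each camera call takes 0.05 s, during which the arm holds its last target.

### The job

The round blank in the sanding jig is sanded flush with the jig's top, so it cannot be gripped there. Lay the sanding block that was left on it flat on the bench, then press the blank down where it overhangs the jig's well, drawing it towards the far wall, so that it tips over the ledge and stays leaning in the well with its other edge standing up. Take it by that raised edge and stand it on edge in the free middle place of the dowel rack, between the two finished blanks, without dropping it and without disturbing the other things on the bench.

Things in the scene. Friction and masses are not known exactly. Their poses are not given: they have to be found in the camera images.
- jig: Brown wooden sanding jig, screwed to the bench; origin at the centre of its underside. Body 100 (x) x 96 (y) x 47 mm high, on a base board 100 x 136 x 8 mm whose ears stick out at +y and -y. In its top is a flush pocket for the blank, half of it (towards jig -x) round with a floor, the other half (towards +x) open to a deeper well.
- jig_pocket (a point): Centre of the pocket, level with the jig's top face (47 mm above the bench); axes as the jig's. The pocket is 64 mm across and 9 mm deep.
- jig_ledge (a point): Middle of the straight edge, along the jig's y, where the pocket's floor ends and the well begins: 4 mm from the pocket's centre towards jig +x, 38 mm above the bench. The blank rocks over this edge when its overhanging part is pressed down, and then slides into the well.
- jig_well (a point): Well floor 16 mm towards jig +x from the pocket's centre, 8 mm up. The well is 64 mm wide (y); its far wall (x = 37 mm from the pocket's centre) slopes in below z = 40 mm, to x = 27.5 mm at the floor. Tipped over, the blank drops in by itself and stays leaning on ledge and far wall, 60 degrees from flat, its -x edge raised: top about 15 mm above the jig's top, at the pocket's centre or a few mm to -x.
- jig_press (a point): Point level with the jig's top, 20 mm from the pocket's centre towards the far wall (jig +x): set a closed gripper on the blank here, broad side along the jig's y, and press down 7 mm while drawing it 6 mm towards the far wall. 2 to 5 N tips it; pressing deeper can wedge the fingers between blank and wall.
- disc_centre (a point): The blank to be moved: plain pale wooden disc, 60 mm across, 9 mm thick, 25 to 50 g, in the jig's pocket. This point is its centre, half-way through; z is the disc's axis (up while it lies in the pocket).
- sander_centre (a point): Cork sanding block, 42 (x) x 78 (y) x 26 mm, lying on the blank and the jig's top face at the start. The point is its centre, half-way up (13 mm above its underside).
- rack: Wooden drying rack, fixed to the bench; origin at the centre of its underside. Two rails along its x (146 mm long, centred at y = +18 and -18 mm, 10 wide, tops 12 mm up) carry pairs of 8 mm dowels, 42 mm high with round tops: three places in a row at x = -46, 0, +46 mm. In each a blank stands on edge on the rails, axis along x, in a 13 mm gap between dowels, leaning a few degrees.
- rack_middle (a point): Where the centre of a blank comes to be when it stands in the rack's free middle place (39 mm above the bench, top of the blank at 69 mm); axes as the rack's.
- rack_left (a point): The same for the place at x = -46 mm, taken by a finished blank.
- rack_right (a point): The same for the place at x = +46 mm, taken by a finished blank.
- disc_a_centre (a point): Centre of the finished blank (60 x 9 mm, like the other) in the rack's place at x = -46 mm; z is its axis.
- disc_b_centre (a point): Centre of the finished blank in the rack's place at x = +46 mm; z is its axis.
- offcut_centre (a point): Bystander: small pale wooden offcut 30 x 34 x 22 mm, centre.
- strip_centre (a point): Bystander: small dark wooden strip 18 x 60 x 15 mm, centre.
- rosin_centre (a point): Bystander: rosin cake in a card tray 36 x 52 x 22 mm, centre.
- bowl: Bystander at the back: half-worked coconut bowl, 120 mm across, 75 mm high; centre of its underside.
- soundbox: Bystander at the back: dark hexagonal sound box 120 x 91 x 80 mm high, lying; centre of its underside.
- jar: Bystander at the back on the right: glue jar with tin lid, 67 mm across, 90 mm high; centre of its underside.

How it is judged:
On the way:
1. the blank has tipped up in the jig: it leans in the well with one edge raised above the jig's top (angle between disc_centre's own z axis and vertical above 0.7 rad and x of disc_centre in the frame of jig between -0.02 and 0.03 m and y of disc_centre in the frame of jig between -0.015 and 0.015 m and z of disc_centre in the frame of jig below 0.043 m), for 0.2 s.
At the end, for the whole second after the job is handed in: The blank stands on edge, at rest, in the rack's middle place: centre within 12 mm sideways, 34 to 44 mm up, leaning less than 17 degrees, axis within 20 degrees of the rack's x. The sanding block lies flat on the bench. The finished blanks are still within 15 mm of their places (horizontal distance between disc_centre and rack_middle below 0.012 m and z of disc_centre in the frame of rack between 0.034 and 0.044 m and angle between disc_centre's own z axis and vertical between 1.27 and 1.87 rad and angle between the z axis of disc_centre and the x axis of rack, either way round below 0.35 rad and height (world z) of sander_centre below 0.018 m and angle between sander_centre's own z axis and vertical below 0.15 rad and distance between disc_a_centre and rack_left below 0.015 m and distance between disc_b_centre and rack_right below 0.015 m and linear speed of disc below 0.03 m/s); the robot touches nothing.
It fails at once if the blank is dropped on the bench (height (world z) of disc_centre below 0.02 m).
It fails at once if a finished blank is knocked or lifted out of its place (distance of any of disc_a_centre, disc_b_centre from where it was at the start of the episode above 0.025 m).
It fails at once if a bystander is pushed or lifted more than 30 mm (distance of any of offcut_centre, strip_centre, rosin_centre, jar from where it was at the start of the episode above 0.03 m).
It also fails if it takes over 64 s, if anything falls off the work surface, if the arm or the gripper's body presses on something with over 40 N, if the wrist force passes 120 N, or if a joint passes its speed limit or range.

## Working session

There is one attempt and no reset: what is moved stays moved. The work goes in short steps, Python scripts to look and compute and a shell command to move; the robot and the scene stay as the last step left them, time stands still between calls to the robot, and variables do not carry over. Pictures are saved under pics/ and viewed, and the job is handed in when it is done.

```bash
mkdir -p pics; python3 - <<'E'
from rig import observe, vision, arm
import cv2
s=observe();print(s); print([a for a in dir(arm) if a[0]!='_'], arm.hold_point_z)
for n in("side","top"):
    im=vision.read_camera(n);cv2.imwrite(f"pics/{n}0.png",im[:,:,::-1]);print(vision.camera_params(n))
E
```

```text
{'t': 0.0, 'joint_positions': array([-1.17115473,  0.68998984, -0.19454058,  1.56636885,  0.157282  ,
        0.90249296, -0.21508397]), 'qd': array([-0.00035037, -0.00108058,  0.00050517,  0.00154138,  0.00140167,
       -0.00039714, -0.00157425]), 'tau': array([ 2.46699465e-04, -5.27553570e+01, -1.26704648e+00, -1.53425878e+01,
       -5.27663436e-02,  6.70986497e-03,  1.62631868e-04]), 'tool_pos': array([0.22338182, 0.58302296, 0.23790044]), 'orientation': array([ 5.71444629e-04,  8.23901926e-01,  5.66731634e-01, -7.38481854e-04]), 'wrist_force': array([-0.21475876, -0.2633291 ,  0.36953251]), 'torque': array([-0.03176752, -0.02236509,  0.00586581]), 'width': 0.08818960338449547}
['MotionError', 'hold_point_z'] 0.0187
{'camera_matrix': array([[392.02905382,   0.        , 245.8052345 ],
       [  0.        , 392.02905382, 187.40946983],
       [  0.        ,   0.        ,   1.        ]]), 'position': array([ 0.5748622 , -1.0042916 ,  0.46841738]), 'orientation': array([-0.55967269,  0.82839666,  0.01403025, -0.0181277 ])}
{'camera_matrix': array([[439.64511618,   0.        , 250.60443563],
       [  0.        , 439.64511618, 191.09982041],
       [  0.        ,   0.        ,   1.        ]]), 'position': array([ 0.38098527, -0.00633307,  1.24241693]), 'orientation': array([-0.04783752,  0.714295  , -0.69630583,  0.05150162])}
```

View pics/side0.png

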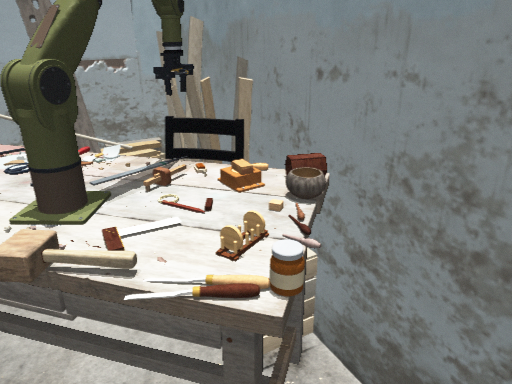

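View pics/top0.png

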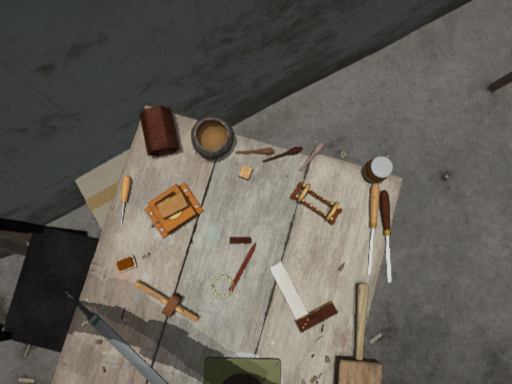

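```bash
cat > h.py <<'E'
import numpy as np, cv2
from scipy.spatial.transform import Rotation as R
from rig import observe, vision, silhouettes, pinpoint
def Rq(q): return R.from_quat([q[1],q[2],q[3],q[0]])
def ray(cam,px):
    p=vision.camera_params(cam); K=p["camera_matrix"]
    d=np.linalg.inv(K)@np.array([px[0],px[1],1.]); d=Rq(p["orientation"]).apply(d)
    return np.array(p["position"]),d/np.linalg.norm(d)
def atz(cam,px,z):
    o,d=ray(cam,px); return o+d*(z-o[2])/d[2]
def proj(cam,P):
    p=vision.camera_params(cam); K=p["camera_matrix"]
    c=Rq(p["orientation"]).inv().apply(np.atleast_2d(P)-p["position"]); u=c@K.T
    return u[:,:2]/u[:,2:]
def tri(a,b,pa,pb):
    o1,d1=ray(a,pa);o2,d2=ray(b,pb)
    A=np.stack([d1,-d2],1); t=np.linalg.lstsq(A,o2-o1,rcond=None)[0]
    return (o1+d1*t[0]+o2+d2*t[1])/2, np.linalg.norm(o1+d1*t[0]-o2-d2*t[1])
def togo(target, yaw_x=None):
    """shift in cm tool axes"""
    s=observe(); r=Rq(s["orientation"]); return r.inv().apply(np.array(target)-s["tool_pos"])*100
E
python3 - <<'E'
from h import *
for c in("top","side"): vision.read_camera(c)
Z=dict(jig=0,jig_pocket=.047,jig_press=.047,jig_ledge=.038,disc_centre=.0425,sander_centre=.06,rack=0,rack_middle=.039,rack_left=.039,rack_right=.039,disc_a_centre=.039,disc_b_centre=.039,offcut_centre=.011,strip_centre=.0075,rosin_centre=.011,bowl=0,soundbox=0,jar=0)
for k,z in Z.items():
    a=pinpoint(k,"top");b=pinpoint(k,"side")
    print(k,[(np.round(x["pixel"]),round(x["confidence"],2),np.round(atz("top",x["pixel"],z),3)[:2]) for x in a[:2]],[(np.round(x["pixel"]),round(x["confidence"],2),np.round(atz("side",x["pixel"],z),3)[:2]) for x in b[:2]])
E
```

```text
jig [(array([177., 208.]), 0.58, array([0.502, 0.197])), (array([172., 209.]), 0.46, array([0.499, 0.21 ]))] [(array([237., 180.]), 0.93, array([0.484, 0.226]))]
jig_pocket [(array([173., 211.]), 0.66, array([0.491, 0.199]))] [(array([242., 169.]), 0.8, array([0.503, 0.201]))]
jig_press [(array([168., 204.]), 0.96, array([0.507, 0.214]))] [(array([244., 167.]), 0.97, array([0.51 , 0.221])), (array([242., 171.]), 0.62, array([0.506, 0.185]))]
jig_ledge [(array([170., 208.]), 0.76, array([0.499, 0.21 ])), (array([331., 209.]), 0.57, array([ 0.507, -0.233]))] [(array([242., 170.]), 0.96, array([0.504, 0.217])), (array([229., 238.]), 0.29, array([ 0.497, -0.238]))]
disc_centre [(array([172., 208.]), 0.51, array([0.499, 0.205])), (array([246., 171.]), 0.38, array([0.607, 0.005]))] [(array([241., 164.]), 0.48, array([0.497, 0.268]))]
sander_centre [(array([173., 203.]), 0.96, array([0.512, 0.199])), (array([170., 204.]), 0.16, array([0.506, 0.207]))] [(array([239., 166.]), 0.52, array([0.496, 0.192]))]
rack [(array([319., 206.]), 0.8, array([ 0.52 , -0.206]))] [(array([242., 242.]), 0.74, 
[... 1161 characters left out ...]
([ 0.543, -0.106]))]
strip_centre [(array([239., 236.]), 0.45, array([0.427, 0.018]))] [(array([207., 205.]), 0.4, array([0.415, 0.008])), (array([203., 169.]), 0.29, array([0.359, 0.316]))]
rosin_centre [(array([124., 261.]), 0.78, array([0.351, 0.333])), (array([170., 210.]), 0.4, array([0.497, 0.214]))] [(array([201., 168.]), 0.66, array([0.35 , 0.317]))]
bowl [(array([216., 142.]), 0.86, array([0.697, 0.092]))] [(array([304., 194.]), 0.69, array([0.699, 0.105]))]
soundbox [(array([161., 135.]), 0.61, array([0.714, 0.254]))] [(array([306., 177.]), 0.81, array([0.72 , 0.259]))]
jar [(array([373., 171.]), 0.94, array([ 0.624, -0.361]))] [(array([284., 287.]), 0.91, array([ 0.615, -0.361]))]
```

```bash
python3 - <<'E'
import cv2
t=cv2.imread("pics/top0.png");s=cv2.imread("pics/side0.png")
def c(im,x,y,w,h,f,n): cv2.imwrite(n,cv2.resize(im[y:y+h,x:x+w],None,fx=f,fy=f,interpolation=cv2.INTER_CUBIC))
c(t,135,170,80,75,8,"pics/jt.png");c(t,280,170,75,65,8,"pics/rt.png")
c(s,205,145,75,55,8,"pics/js.png");c(s,205,200,75,65,8,"pics/rs.png")
E
```

```text
(no output)
```

View pics/jt.png

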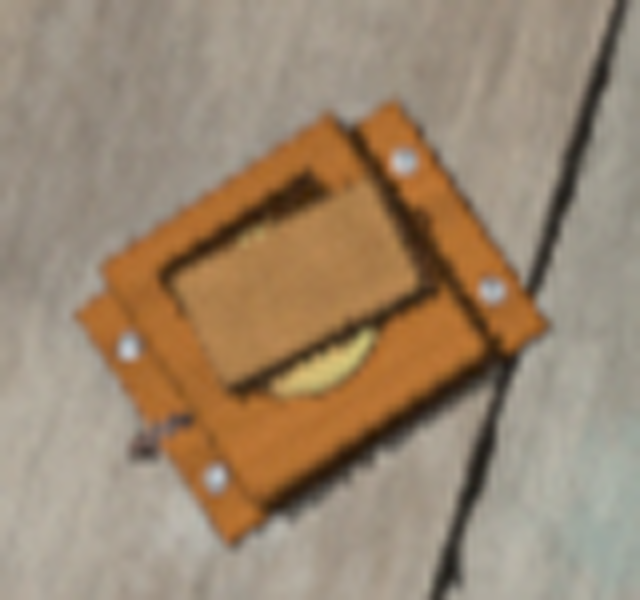

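View pics/rt.png

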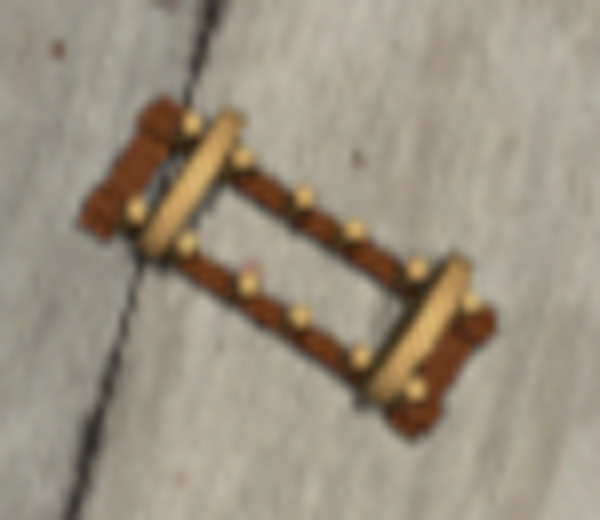

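View pics/js.png

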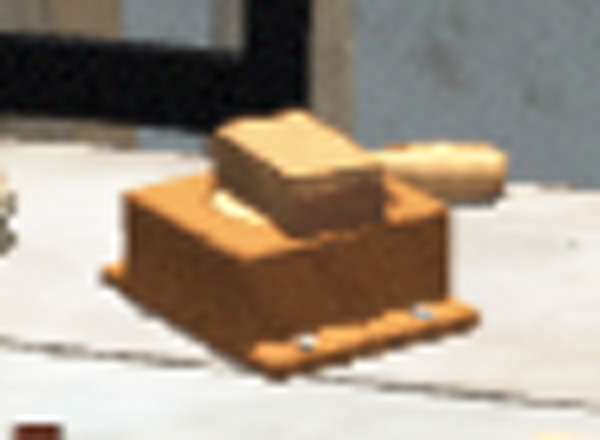

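View pics/rs.png

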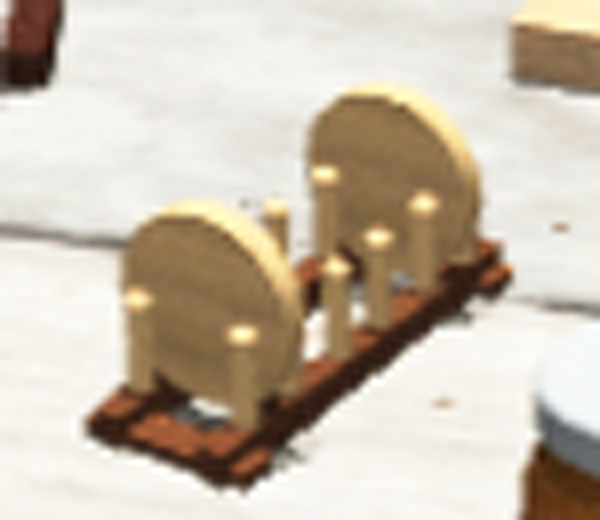

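```bash
cat > fit.py <<'E'
from h import *
from scipy.optimize import least_squares
def px(l,ox,oy): return (np.array(l,float)+.5)/8-.5+np.array([ox,oy])
def fit(model,obs,x0):
    def f(p,per=False):
        c,s=np.cos(p[2]),np.sin(p[2]);r=[]
        for cam in obs:
            M=np.array(model[cam],float)/1000;W=np.c_[p[0]+c*M[:,0]-s*M[:,1],p[1]+s*M[:,0]+c*M[:,1],M[:,2]]
            r.append((proj(cam,W)-obs[cam]))
        return r if per else np.concatenate(r).ravel()
    q=least_squares(f,x0,loss="soft_l1"); return q.x,f(q.x,True)
# jig: +x is upper-left in the top image
mj={"top":[(50,48,47),(50,-48,47),(-50,-48,47),(-50,48,47),(50,68,8),(50,-68,8),(-50,-68,8),(-50,68,8)],
}
oj={"top":px([(103,268),(330,115),(500,347),(262,508),(75,315),(398,98),(548,325),(235,547)],135,170)}
# side crop: offsets 205,145
mj["side"]=[(-50,48,47),(-50,-48,47),(50,-48,47),(-50,-68,8),(50,-68,8),(-50,68,8)]
oj["side"]=px([(125,195),(250,258),(447,208),(265,378),(480,320),(103,275)],205,145)
if __name__=="__main__":
    for k in (["top"],["side"],["top","side"]):
        x,r=fit(mj,{c:oj[c] for c in k},[.5,.2,.6]);print("jig",k,x.round(4));print([q.round(1).tolist() for q in r])
    xs=[56.5,35.5,10.5,-10.5,-35.5,-56.5]
    mr={"top":[(x,-18,42) for x in xs]+[(x,18,42) for x in xs]}
    orr={"top":px([(192,125),(240,157),(303,197),(352,230),(415,270),(468,303),(137,210),(185,243),(248,282),(300,316),(362,357),(415,388)],280,170)}
    mr["side"]=[(35.5,-18,42),(10.5,-18,42),(-10.5,-18,42),(-56.5,-18,42),(-56.5,18,42),(35.5,18,42)]
    orr["side"]=px([(425,200),(378,235),(338,265),(242,332),(138,298),(325,172)],205,200)
    for k in (["top"],["side"],["top","side"]):
        x,r=fit(mr,{c:orr[c] for c in k},[.526,-.2,.95]);print("rack",k,x.round(4));print([q.round(1).tolist() for q in r])
    # sander top z=.073
    ms={"top":[(21,39,73),(21,-39,73),(-21,-39,73),(-21,39,73)],"side":[(-21,39,73),(-21,-39,73),(21,-39,73)]}
    os={"top":px([(172,283),(368,178),(425,290),(230,390)],135,170),"side":px([(213,130),(282,180),(385,170)],205,145)}
    for k in (["top"],["top","side"]):
        x,r=fit(ms,{c:os[c] for c in k},[.51,.2,.5]);print("sander",k,x.round(4));print([q.round(1).tolist() for q in r])
E
python3 fit.py
```

```text
jig ['top'] [0.4977 0.2035 0.6386]
[[[-0.5, 0.2], [0.4, -0.6], [-0.4, 0.1], [-0.1, 0.3], [0.2, -0.0], [-0.1, -0.3], [1.0, 0.0], [-0.2, 0.2]]]
jig ['side'] [0.4987 0.1936 0.6062]
[[[-0.6, -0.0], [-1.2, 0.6], [1.0, 0.7], [0.5, -0.7], [0.3, -0.1], [-0.2, -0.6]]]
jig ['top', 'side'] [0.4977 0.203  0.6352]
[[[-0.3, 0.2], [0.6, -0.6], [-0.3, 0.2], [0.0, 0.3], [0.3, -0.1], [0.2, -0.3], [1.2, 0.1], [-0.1, 0.2]], [[-0.7, -0.7], [-0.7, -0.4], [0.8, -0.5], [1.2, -1.8], [0.3, -1.5], [-0.5, -1.4]]]
rack ['top'] [ 0.5266 -0.1944  1.0168]
[[[-0.2, -0.1], [0.2, -0.0], [0.0, -0.1], [0.3, -0.1], [0.2, -0.1], [0.1, -0.1], [-0.3, 0.1], [0.1, 0.1], [-0.0, 0.1], [-0.1, 0.1], [-0.1, -0.1], [-0.2, 0.2]]]
rack ['side'] [ 0.5269 -0.2005  1.0153]
[[[0.0, 0.2], [0.1, -0.0], [-0.1, -0.1], [0.1, 0.1], [-0.0, -0.1], [-0.1, -0.1]]]
rack ['top', 'side'] [ 0.5266 -0.195   1.0152]
[[[0.0, -0.2], [0.5, -0.0], [0.2, -0.1], [0.6, -0.1], [0.4, -0.1], [0.3, -0.1], [-0.1, 0.0], [0.4, 0.0], [0.2, 0.1], [0.1, 0.1], [0.1, -0.1], [0.0, 0.2]], [[-0.1, -0.9], [-0.0, -1.1], [-0.1, -1.2], [0.1, -1.2], [0.1, -1.3], [-0.1, -1.1]]]
sander ['top'] [0.5031 0.1988 0.5141]
[[[-0.7, 0.2], [0.9, -0.3], [0.8, -0.5], [-1.0, 0.7]]]
sander ['top', 'side'] [0.5029 0.1979 0.4936]
[[[-0.4, -0.1], [1.5, -0.0], [1.2, -0.1], [-0.9, 0.6]], [[-0.5, -1.1], [0.9, -0.6], [0.1, -1.4]]]
```

```bash
cat > go.py <<'E'
import sys
from h import *
def plan(t,yaw,tilt=0,tilt_axis_yaw=None):
    # target: tool x at yaw; tool z down, tilted toward +tool x by tilt
    s=observe(); r=Rq(s["orientation"])
    z=np.array([0,0,-1.]);x=np.array([np.cos(yaw),np.sin(yaw),0]);y=np.cross(z,x)
    Rt=np.stack([x,y,z],1)@R.from_rotvec([0,tilt,0]).as_matrix()
    rv=(r.inv()*R.from_matrix(Rt)).as_rotvec()
    print("t",round(s["t"],2),"pos",s["tool_pos"].round(4),"yaw",np.degrees(np.arctan2(*(r.as_matrix()[[1,0],0]))).round(1),"w",round(s["width"],4),"F",s["wrist_force"].round(1),"q",s["joint_positions"].round(2))
    print("turn",rv.round(3),"shift",(r.inv().apply(np.array(t)-s["tool_pos"])*100).round(2))
a=[float(v) for v in sys.argv[1:]]
plan(a[:3],np.radians(a[3]),np.radians(a[4]) if len(a)>4 else 0)
E
python3 go.py .503 .199 .14 29.5
```

```text
t 2.0 pos [0.2236 0.5837 0.2388] yaw 69.0 w 0.0881 F [ 0.2 -0.2  0.3] q [-1.17  0.69 -0.19  1.57  0.16  0.9  -0.22]
turn [-0.   -0.    0.69] shift [-25.93  39.85   9.87]
```

```bash
python3 -m creep '[[[0,0,0.2],[-5,8,1],1],[[0,0,0.35],[-12,18,2],1],[[0,0,0.5],[-18,28,5],1],[[0,0,0.69],[-23,35,7],1],[[0,0,0.69],[-25.9,39.85,9.8],1],[[0,0,0.69],[-25.9,39.85,9.8],1],[[0,0,0.69],[-25.9,39.85,9.8],1],[[0,0,0.69],[-25.9,39.85,9.8],1]]'; python3 go.py .503 .199 .051 29.5
python3 - <<'E'
from h import *
for c in("top","side"):
    im=vision.read_camera(c)[:,:,::-1]
    x,y=(110,130) if c=="top" else (190,90)
    P=observe()["tool_pos"]; q=proj(c,P)[0]; print(c,q)
    im=cv2.resize(im[y:y+130,x:x+160],None,fx=5,fy=5,interpolation=cv2.INTER_CUBIC)
    cv2.circle(im,tuple(int(v) for v in ((q-[x,y])*5+2)),3,(0,0,255),-1)
    cv2.imwrite(f"pics/{c}1.png",im[:600])
E
```

```text
t: 3.0
tool_pos: [0.5045, 0.1968, 0.1402]
orientation: [0.0, 0.967, 0.254, 0.0]
wrist_force: [0.7, 0.4, -0.3]
width: 0.0882
t 3.0 pos [0.5045 0.1968 0.1402] yaw 29.4 w 0.0882 F [ 0.7  0.4 -0.3] q [-0.41  0.72 -0.07  1.91  0.1   0.51 -0.04]
turn [ 0.001 -0.    -0.002] shift [-0.03 -0.27  8.92]
top [171.44984564 200.47779266]
side [242.0585935  142.47079629]
```

View pics/top1.png

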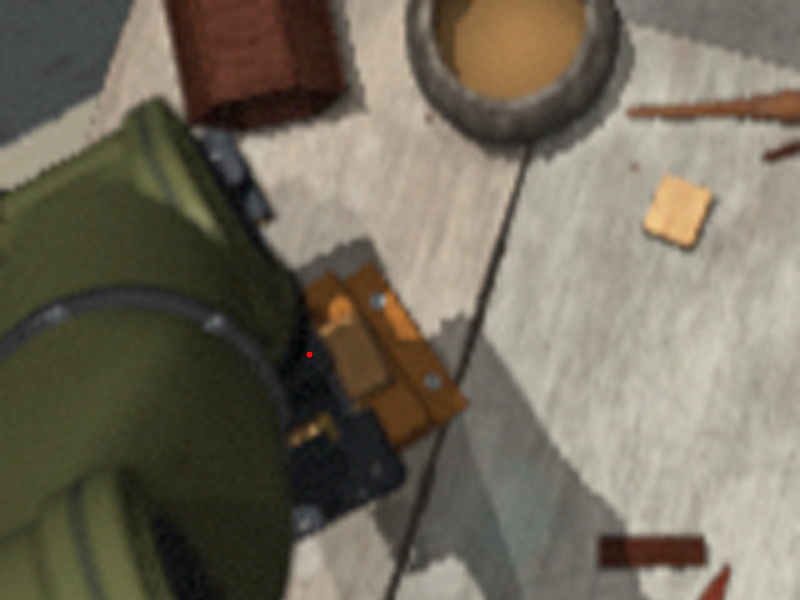

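View pics/side1.png

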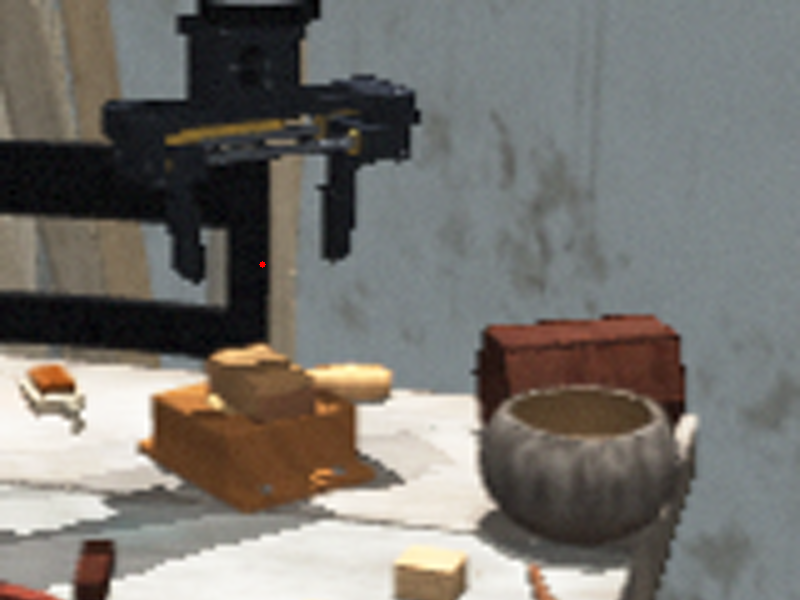

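```bash
python3 -m creep '[[[0,0,0],[0,-0.25,4],1],[[0,0,0],[0,-0.25,7],1],[[0,0,0],[0,-0.25,8.8],1],[[0,0,0],[0,-0.25,8.8],0.2],[[0,0,0],[0,-0.25,8.8],-1],[[0,0,0],[0,-0.25,8.8],-1],[[0,0,0],[0,-0.25,8.8],-1],[[0,0,0],[0,-0.25,8.8],-1]]' 15; python3 go.py .503 .199 .14 29.5
```

```text
t: 4.1
tool_pos: [0.5055, 0.194, 0.0521]
orientation: [0.002, 0.968, 0.25, 0.0]
wrist_force: [0.6, 0.2, 3.3]
width: 0.0425
t 4.1 pos [0.5055 0.194  0.0521] yaw 28.9 w 0.0425 F [0.6 0.2 3.3] q [-0.43  0.88 -0.04  1.95  0.12  0.32 -0.07]
turn [ 0.005  0.001 -0.01 ] shift [ 0.02 -0.52 -8.8 ]
```

```bash
python3 -m creep '[[[0,0,0],[0,0,-2],-1],[[0,0,0],[0,0,-5],-1],[[0,0,0],[-1,2,-7],-1],[[0,0,0],[-3,6,-7],-1],[[0,0,0],[-5,10,-7],-1],[[0,0,0],[-6.1,11.9,-7],-1],[[0,0,0],[-6.1,11.9,-7],-1],[[0,0,0],[-6.1,11.9,-7],-1]]' 15; python3 go.py .51 .06 .008 29
python3 - <<'E'
from h import *
for c in("top","side"):
    im=vision.read_camera(c)[:,:,::-1]
    x,y=(110,130) if c=="top" else (190,100)
    im=cv2.resize(im[y:y+120,x:x+160],None,fx=5,fy=5,interpolation=cv2.INTER_CUBIC)
    cv2.imwrite(f"pics/{c}2.png",im[:600])
E
```

```text
t: 5.1
tool_pos: [0.5095, 0.0623, 0.1226]
orientation: [0.002, 0.968, 0.25, 0.001]
wrist_force: [0.4, -0.4, -0.5]
width: 0.0425
t 5.1 pos [0.5095 0.0623 0.1226] yaw 29.0 w 0.0425 F [ 0.4 -0.4 -0.5] q [-0.15  0.73 -0.1   2.01  0.17  0.41  0.12]
turn [ 0.003 -0.    -0.   ] shift [-0.08  0.19 11.46]
```

View pics/top2.png

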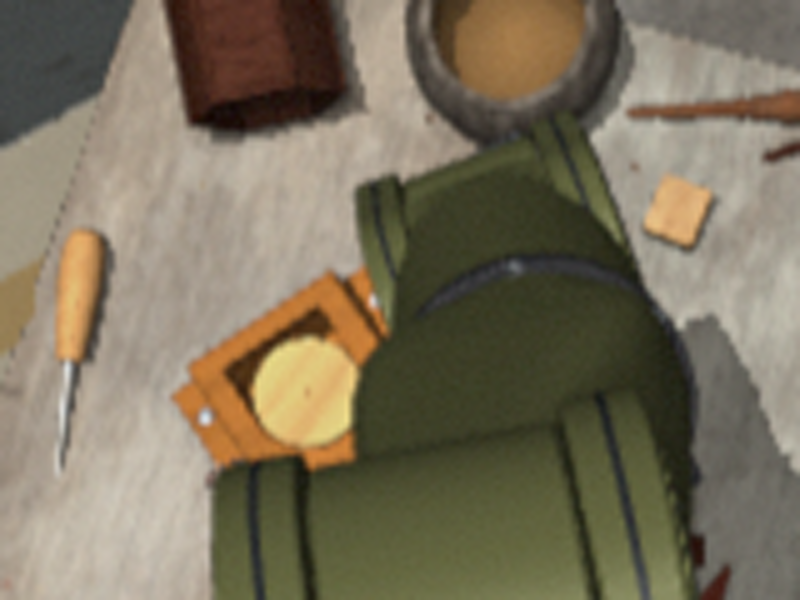

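View pics/side2.png

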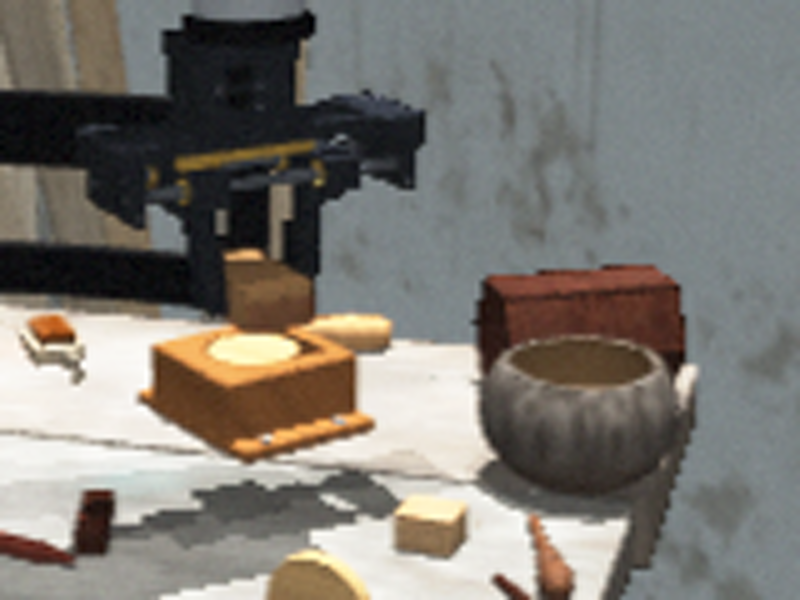

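```bash
python3 -m creep '[[[0,0,0],[0,0.1,4],-1],[[0,0,0],[0,0.1,8],-1],[[0,0,0],[0,0.1,10],-1],[[0,0,0],[0,0.1,11],-1],[[0,0,0],[0,0.1,11.6],-1],[[0,0,0],[0,0.1,11.7],-1],[[0,0,0],[0,0.1,11.7],-1],[[0,0,0],[0,0.1,11.7],-1]]' 15; python3 go.py .51 .06 .008 29; python3 - <<'E'
from h import *
print(atz("top",[306/5+110,392/5+130],.047))
E
```

```text
t: 6.2
tool_pos: [0.5106, 0.0614, 0.0062]
orientation: [0.002, 0.968, 0.251, 0.001]
wrist_force: [-0.4, 0.4, -1.4]
width: 0.0424
t 6.2 pos [0.5106 0.0614 0.0062] yaw 29.0 w 0.0424 F [-0.4  0.4 -1.4] q [-0.19  0.95 -0.03  2.04  0.2   0.15  0.1 ]
turn [ 0.004 -0.001  0.001] shift [-0.12  0.1  -0.18]
[0.49697575 0.20490339 0.047     ]
```

```bash
python3 -m creep '[[[0,0,0],[0,0,0.1],-1],[[0,0,0],[0,0,0.15],-1],[[0,0,0],[0,0,0.15],0.3],[[0,0,0],[0,0,0.15],0.3],[[0,0,0],[0,0,0.15],0.3],[[0,0,0],[0,0,-3],0.3],[[0,0,0],[0,0,-7],0.3],[[0,0,0],[0,0,-11],-0.5]]' 15; python3 go.py .514 .2155 .1 -53.5
```

```text
t: 7.2
tool_pos: [0.5099, 0.0617, 0.1171]
orientation: [0.002, 0.968, 0.251, 0.001]
wrist_force: [0.3, 0.1, 0.3]
width: 0.0497
t 7.2 pos [0.5099 0.0617 0.1171] yaw 29.1 w 0.0497 F [0.3 0.1 0.3] q [-0.15  0.74 -0.1   2.01  0.18  0.4   0.12]
turn [ 0.003 -0.003  1.441] shift [  7.82 -13.25   1.67]
```

```bash
python3 -m creep '[[[0,0,0.15],[1,-2,0],-1],[[0,0,0.33],[3,-5,0],-1],[[0,0,0.51],[5,-9,0],-1],[[0,0,0.69],[7.8,-13.2,0],-1],[[0,0,0.87],[7.8,-13.2,0],-1],[[0,0,1.05],[7.8,-13.2,0],-1],[[0,0,1.25],[7.8,-13.2,0],-1],[[0,0,1.44],[7.8,-13.2,0],-1]]'
python3 -m creep '[[[0,0,0.02],[0,0,1],-1],[[0,0,0.02],[0,0,2],-1],[[0,0,0.02],[0,0,3],-1],[[0,0,0.02],[0,0,3.5],-1],[[0,0,0.02],[0,0,4],-1],[[0,0,0.02],[0,0,4.5],-1],[[0,0,0.02],[0,0,4.5],-1],[[0,0,0.02],[0,0,4.5],-1]]'
python3 go.py .5136 .2157 .047 -53.5
python3 - <<'E'
from h import *
for c in("top","side"):
    im=vision.read_camera(c)[:,:,::-1]
    x,y=(130,150) if c=="top" else (190,100)
    im=cv2.resize(im[y:y+100,x:x+130],None,fx=6,fy=6,interpolation=cv2.INTER_CUBIC)
    cv2.imwrite(f"pics/{c}3.png",im[:600])
E
```

```text
t: 8.2
tool_pos: [0.5137, 0.215, 0.1166]
orientation: [0.001, 0.895, -0.446, 0.002]
wrist_force: [0.0, -0.3, -0.3]
width: 0.0003
t: 9.2
tool_pos: [0.514, 0.2149, 0.0717]
orientation: [0.001, 0.891, -0.455, 0.002]
wrist_force: [-0.3, -0.0, -0.6]
width: 0.0007
t 9.2 pos [0.514  0.2149 0.0717] yaw -54.1 w 0.0007 F [-0.3 -0.  -0.6] q [-0.63  0.88  0.25  1.91 -0.49  0.42 -0.95]
turn [-0.    -0.004 -0.01 ] shift [-0.09 -0.02  2.47]
```

View pics/top3.png

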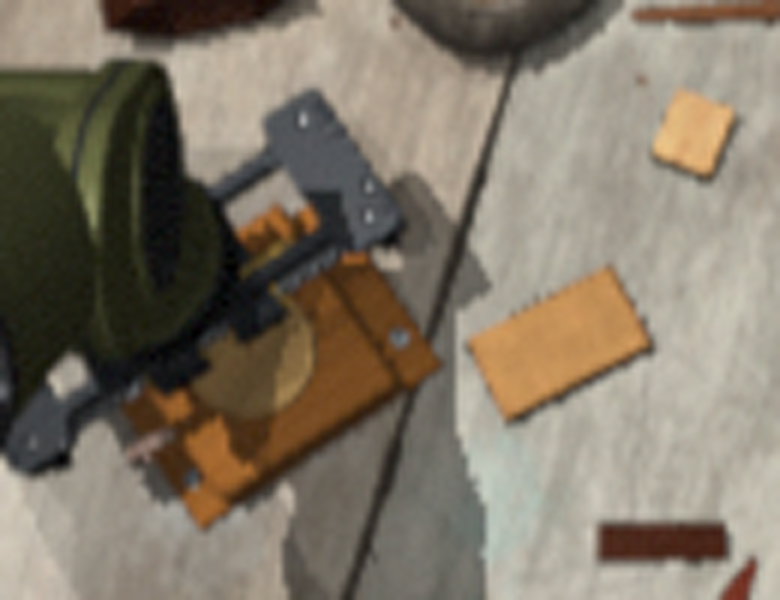

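View pics/side3.png

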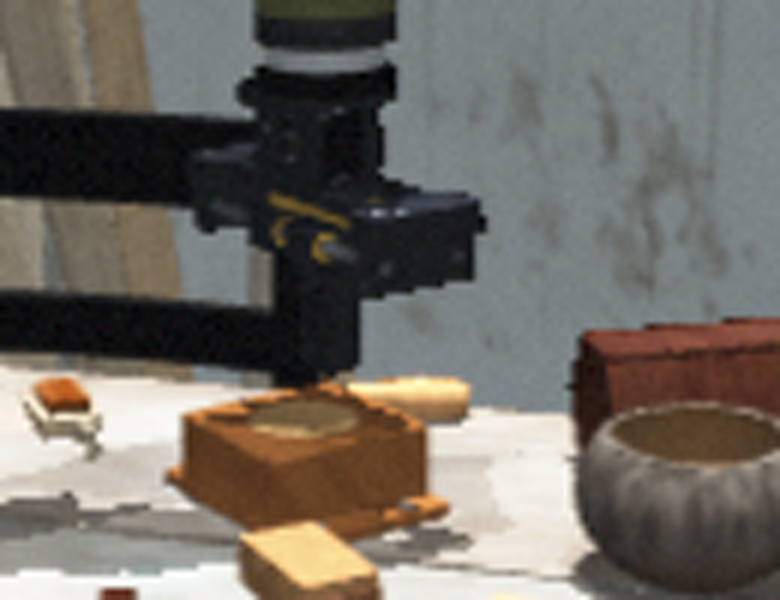

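```bash
python3 -m creep '[[[0,0,0],[-0.05,0,1],-1],[[0,0,0],[-0.05,0,1.8],-1],[[0,0,0],[-0.05,0,2.3],-1],[[0,0,0],[-0.05,0,2.45],-1],[[0,0,0],[-0.05,-0.1,2.6],-1],[[0,0,0],[-0.05,-0.2,2.7],-1],[[0,0,0],[-0.05,-0.3,2.8],-1],[[0,0,0],[-0.05,-0.3,2.8],-1]]';python3 go.py .5136 .2157 .047 -53.5
```

```text
t: 10.3
tool_pos: [0.5164, 0.2171, 0.0438]
orientation: [0.001, 0.891, -0.455, 0.002]
wrist_force: [0.3, 0.8, 0.5]
width: 0.0005
t 10.3 pos [0.5164 0.2171 0.0438] yaw -54.1 w 0.0005 F [0.3 0.8 0.5] q [-0.61  0.92  0.22  1.9  -0.5   0.37 -0.94]
turn [-0.    -0.004 -0.01 ] shift [-0.04  0.31 -0.32]
```

```bash
python3 -m creep '[[[0,0,0],[0,-0.05,0.05],-1],[[0,0,0],[0,-0.12,0.15],-1],[[0,0,0],[0,-0.2,0.25],-1],[[0,0,0],[0,-0.25,0.32],-1],[[0,0,0],[0,-0.3,0.38],-1],[[0,0,0],[0,-0.3,0.4],-1],[[0,0,0],[0,-0.3,0.4],-1],[[0,0,0],[0,-0.3,0.4],-1]]';python3 go.py .5136 .2157 .047 -53.5
python3 - <<'E'
from h import *
for c in("top","side"):
    im=vision.read_camera(c)[:,:,::-1]
    x,y=(140,165) if c=="top" else (200,140)
    im=cv2.resize(im[y:y+75,x:x+90],None,fx=8,fy=8,interpolation=cv2.INTER_CUBIC)
    cv2.imwrite(f"pics/{c}4.png",im[:600])
E
```

```text
t: 11.3
tool_pos: [0.5188, 0.2189, 0.0399]
orientation: [0.001, 0.891, -0.455, 0.002]
wrist_force: [0.3, -0.2, 0.5]
width: 0.0004
t 11.3 pos [0.5188 0.2189 0.0399] yaw -54.1 w 0.0004 F [ 0.3 -0.2  0.5] q [-0.61  0.93  0.22  1.9  -0.51  0.37 -0.95]
turn [-0.    -0.004 -0.01 ] shift [-0.04  0.61 -0.71]
```

View pics/top4.png

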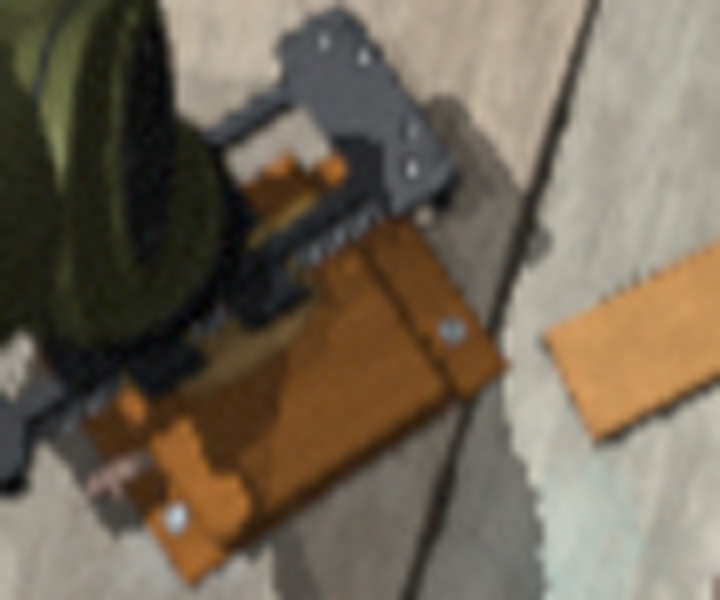

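View pics/side4.png

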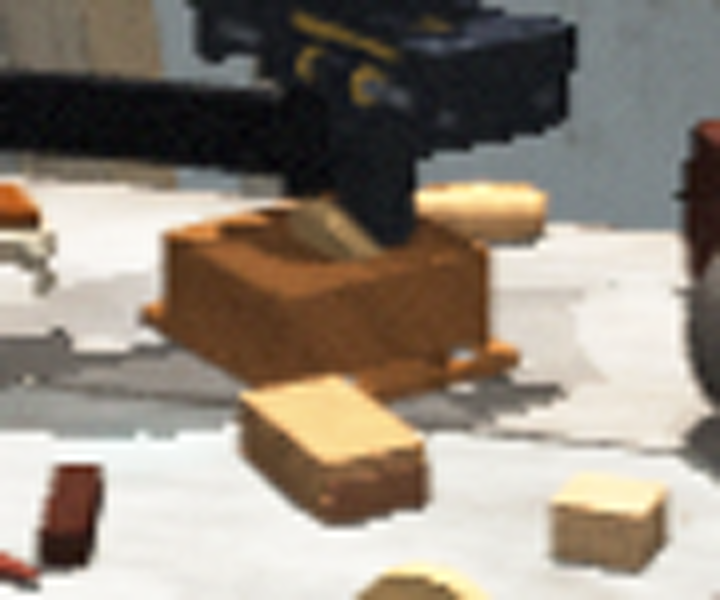

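```bash
python3 -m creep '[[[0,0,0],[0,0,-0.5],-1],[[0,0,0],[0,0,-1.5],-1],[[0,0,0],[0,0,-3],-1],[[0,0,0],[0,0,-6],-1],[[0,0,-0.18],[0,0,-10],-1],[[0,0,-0.36],[0,3,-11],-1],[[0,0,-0.54],[0,8,-11],-1],[[0,0,-0.7],[0,14,-11],-0.4]]'; python3 go.py .40 .13 .15 36.5 30
python3 - <<'E'
from h import *
for c in("top","side"):
    im=vision.read_camera(c)[:,:,::-1]
    x,y=(140,165) if c=="top" else (200,140)
    im=cv2.resize(im[y:y+75,x:x+90],None,fx=8,fy=8,interpolation=cv2.INTER_CUBIC)
    cv2.imwrite(f"pics/{c}5.png",im[:600])
E
```

```text
t: 12.4
tool_pos: [0.4052, 0.1368, 0.1511]
orientation: [0.0, 0.993, -0.119, 0.003]
wrist_force: [0.4, -1.5, -1.3]
width: 0.0086
t 12.4 pos [0.4052 0.1368 0.1511] yaw -13.6 w 0.0086 F [ 0.4 -1.5 -1.3] q [-0.5   0.62  0.1   2.24 -0.2   0.29 -0.47]
turn [ 0.232  0.483 -0.853] shift [-0.34  0.78  0.1 ]
```

View pics/top5.png

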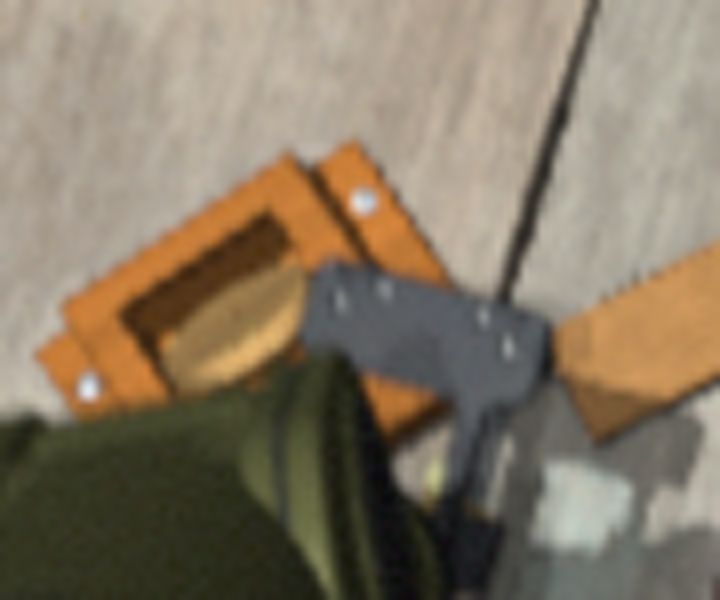

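View pics/side5.png

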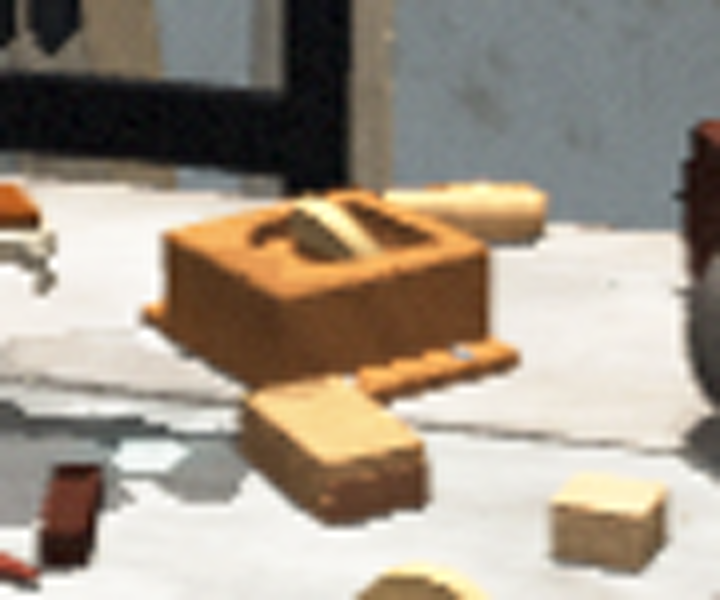

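```bash
cat > ov.py <<'E'
from h import *
J=np.array([.4975,.2038,0]);yj=np.radians(36.5)
def jw(p):
    p=np.atleast_2d(p)/1000; return np.c_[J[0]+np.cos(yj)*p[:,0]-np.sin(yj)*p[:,1],J[1]+np.sin(yj)*p[:,0]+np.cos(yj)*p[:,1],p[:,2]]
def circ(cx,cy,cz,tilt,h,roll=0):
    n=np.array([np.sin(tilt),0,np.cos(tilt)]);u=np.array([-np.cos(tilt),0,np.sin(tilt)]);v=np.array([0,1,0])
    a=np.linspace(0,2*np.pi,60)[:,None]
    return np.array([cx,cy,cz])+30*np.cos(a)*u+30*np.sin(a)*v+h*n
if __name__=="__main__":
    for c,(x,y) in {"top":(140,165),"side":(200,140)}.items():
        im=cv2.imread(f"pics/{c}5.png")
        for h,col in((4.5,(255,0,0)),(-4.5,(0,255,0))):
            q=(proj(c,jw(circ(11.6,0,33.8,np.radians(60),h)))-[x,y]+.5)*8
            if c=="side": q[:,1]+=8
            cv2.polylines(im,[q.astype(int)],True,col,1)
        cv2.imwrite(f"pics/{c}5o.png",im)
E
python3 ov.py
```

View pics/top5o.png

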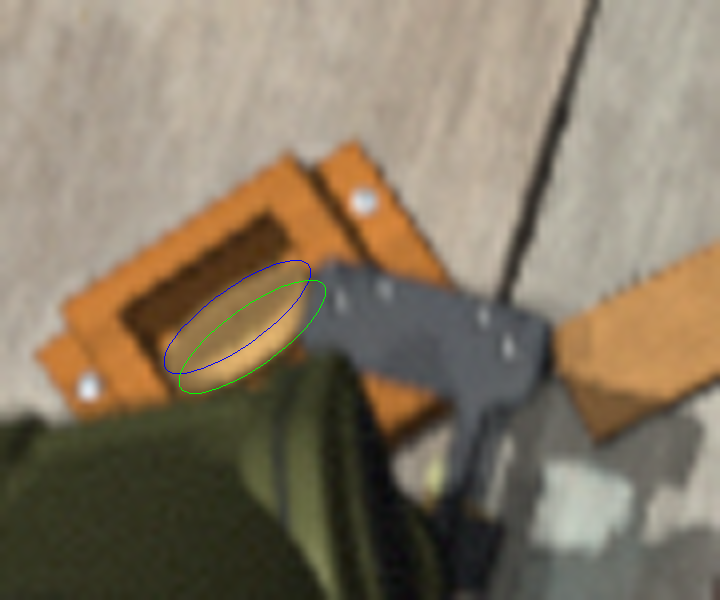

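View pics/side5o.png

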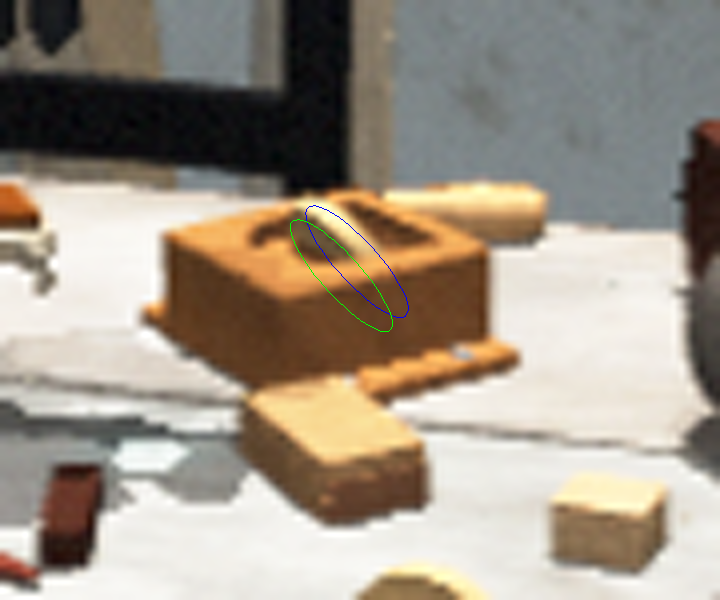

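```bash
python3 - <<'E'
from ov import *
print(jw([[2.1,0,50.3],[-27.9,0,102]]))
E
python3 go.py .4751 .1872 .102 36.5 30
```

```text
[[0.4991881  0.20504913 0.0503    ]
 [0.47507239 0.18720444 0.102     ]]
t 12.5 pos [0.3963 0.1314 0.1505] yaw -14.0 w 0.0164 F [ 0.2 -0.4  0. ] q [-0.5   0.62  0.1   2.25 -0.2   0.29 -0.47]
turn [ 0.237  0.5   -0.86 ] shift [ 6.33 -7.38  4.74]
```

```bash
python3 -m creep '[[[0.04,0.083,-0.143],[0,0,0],-0.545],[[0.08,0.167,-0.287],[1,-1,0],-0.545],[[0.12,0.25,-0.43],[2,-2,0],-0.545],[[0.158,0.333,-0.573],[3,-4,1],-0.545],[[0.2,0.417,-0.717],[4,-5,2],-0.545],[[0.237,0.5,-0.86],[5,-6,3],-0.545],[[0.237,0.5,-0.86],[6.33,-7.38,4.7],-0.545],[[0.237,0.5,-0.86],[6.33,-7.38,4.7],-0.545]]'; python3 go.py .4992 .205 .0503 36.5 30
python3 - <<'E'
from h import *
for c in("top","side"):
    im=vision.read_camera(c)[:,:,::-1]
    x,y=(140,165) if c=="top" else (200,125)
    im=cv2.resize(im[y:y+75,x:x+90],None,fx=8,fy=8,interpolation=cv2.INTER_CUBIC)
    cv2.imwrite(f"pics/{c}6.png",im[:600])
E
```

```text
t: 13.5
tool_pos: [0.4334, 0.1505, 0.1161]
orientation: [-0.006, 0.986, 0.144, 0.081]
wrist_force: [-0.9, 0.0, -1.3]
width: 0.0197
t 13.5 pos [0.4334 0.1505 0.1161] yaw 16.7 w 0.0197 F [-0.9  0.  -1.3] q [-0.25  0.7  -0.34  2.31  1.6   0.26 -1.78]
turn [ 0.129  0.359 -0.325] shift [ 6.7  -3.43  7.73]
```

View pics/side6.png

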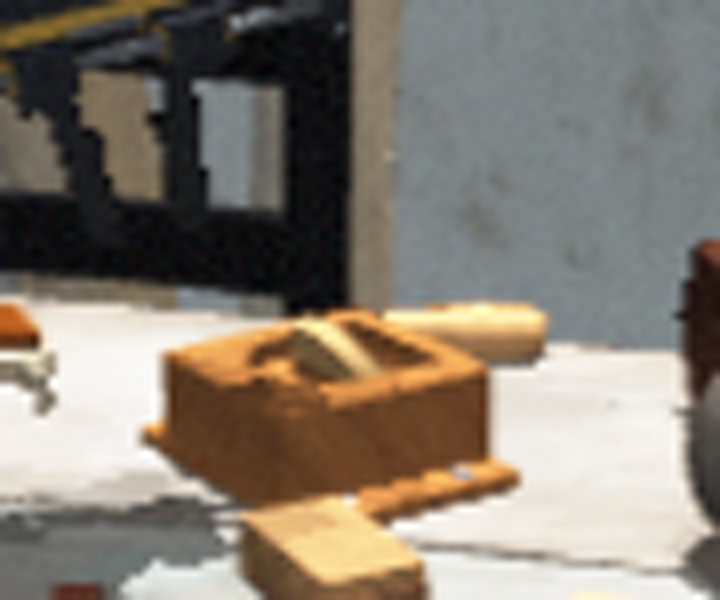

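```bash
python3 go.py .4751 .1872 .102 36.5 30; python3 - <<'E'
from h import *
print(Rq(observe()["orientation"]).as_matrix().round(3))
E
```

```text
t 13.6 pos [0.4333 0.1511 0.1155] yaw 16.7 w 0.0202 F [-0.6  0.1  0.5] q [-0.25  0.71 -0.34  2.31  1.59  0.26 -1.77]
turn [ 0.127  0.361 -0.326] shift [ 4.76 -2.28  2.11]
[[ 0.946  0.285  0.156]
 [ 0.283 -0.958  0.036]
 [ 0.16   0.011 -0.987]]
```

```bash
python3 -m creep '[[[0.025,0.07,-0.065],[0.5,-0.5,0],-0.545],[[0.05,0.14,-0.13],[1,-1,0],-0.545],[[0.075,0.21,-0.195],[2,-1.5,0.5],-0.545],[[0.1,0.29,-0.26],[3,-2,1],-0.545],[[0.127,0.361,-0.326],[4,-2.28,1.5],-0.545],[[0.127,0.361,-0.326],[4.76,-2.28,2.1],-0.545],[[0.127,0.361,-0.326],[4.76,-2.28,2.1],-0.545],[[0.127,0.361,-0.326],[4.76,-2.28,2.1],-0.545]]'; python3 go.py .4751 .1872 .102 36.5 30
```

```text
t: 14.6
tool_pos: [0.4754, 0.1872, 0.1026]
orientation: [-0.08, 0.917, 0.303, 0.246]
wrist_force: [-0.6, -0.3, -0.1]
width: 0.0203
t 14.6 pos [0.4754 0.1872 0.1026] yaw 36.5 w 0.0203 F [-0.6 -0.3 -0.1] q [ 0.05  0.92 -0.76  2.47  2.52  0.77 -2.21]
turn [0.002 0.    0.001] shift [-0.06 -0.02  0.04]
```

```bash
python3 - <<'E'
from ov import *
T=observe();r=Rq(T["orientation"]).as_matrix()
for c in("top","side"):
    im=vision.read_camera(c)[:,:,::-1]
    x,y=(140,165) if c=="top" else (200,125)
    im=cv2.resize(im[y:y+75,x:x+90],None,fx=8,fy=8,interpolation=cv2.INTER_CUBIC)
    q=(proj(c,[T["tool_pos"],T["tool_pos"]+.06*r[:,2]])-[x,y]+.5)*8
    cv2.line(im,*[tuple(int(w) for w in v) for v in q],(0,0,255),1)
    cv2.imwrite(f"pics/{c}7.png",im[:600])
E
python3 go.py .4992 .205 .0503 36.5 30
```

```text
t 14.7 pos [0.4752 0.1874 0.1026] yaw 36.6 w 0.0201 F [-0.2 -0.2 -0.5] q [ 0.05  0.92 -0.76  2.47  2.52  0.77 -2.21]
turn [0.001 0.    0.001] shift [-0.03  0.    6.02]
```

View pics/side7.png

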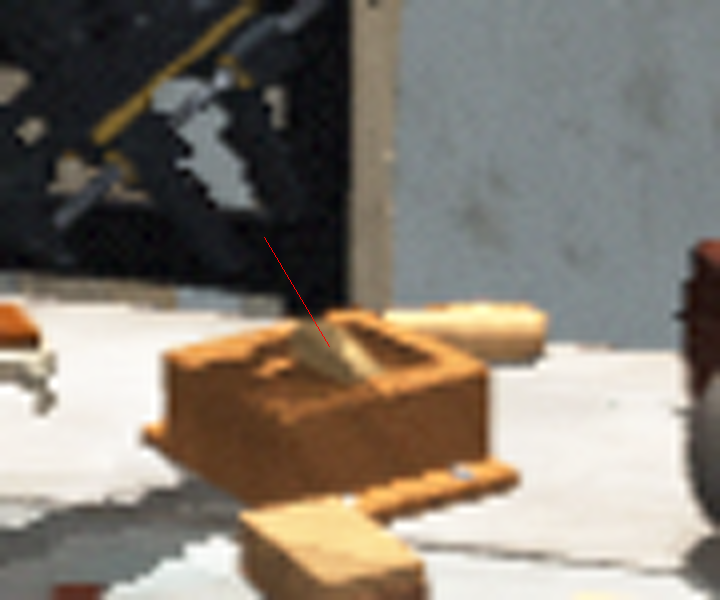

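View pics/top7.png

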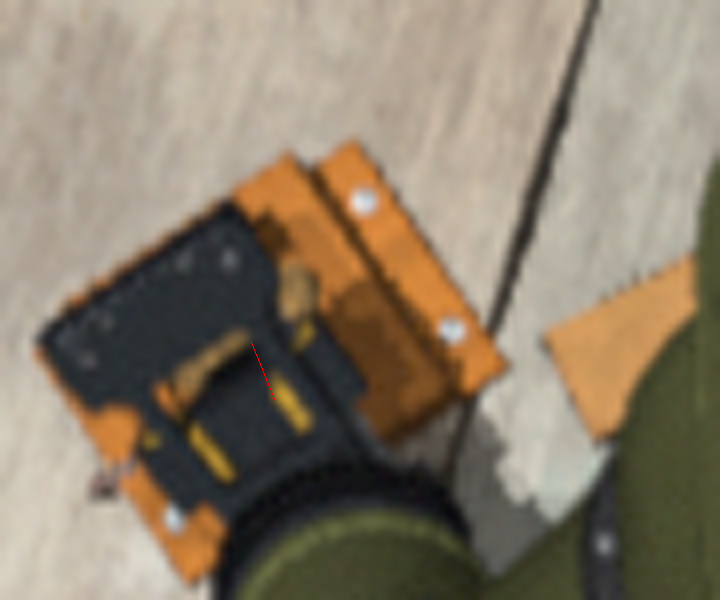

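```bash
python3 -m creep '[[[0,0,0],[0,0,1],-0.545],[[0,0,0],[0,0,2.2],-0.545],[[0,0,0],[0,0,3.4],-0.545],[[0,0,0],[0,0,4.4],-0.545],[[0,0,0],[0,0,5.2],-0.545],[[0,0,0],[0,0,5.7],-0.545],[[0,0,0],[0,0,6],-0.545],[[0,0,0],[0,0,6],-0.545]]'; python3 go.py .4992 .205 .0503 36.5 30
python3 - <<'E'
from ov import *
for c in("top","side"):
    im=vision.read_camera(c)[:,:,::-1]
    x,y=(140,165) if c=="top" else (200,125)
    im=cv2.resize(im[y:y+75,x:x+90],None,fx=8,fy=8,interpolation=cv2.INTER_CUBIC)
    cv2.imwrite(f"pics/{c}8.png",im[:600])
E
```

```text
t: 15.7
tool_pos: [0.4993, 0.2051, 0.0507]
orientation: [-0.08, 0.917, 0.303, 0.246]
wrist_force: [-0.3, 0.6, -0.4]
width: 0.0201
t 15.7 pos [0.4993 0.2051 0.0507] yaw 36.6 w 0.0201 F [-0.3  0.6 -0.4] q [ 0.02  1.05 -0.73  2.39  2.56  0.82 -2.19]
turn [0.001 0.    0.001] shift [-0.03  0.    0.02]
```

View pics/side8.png

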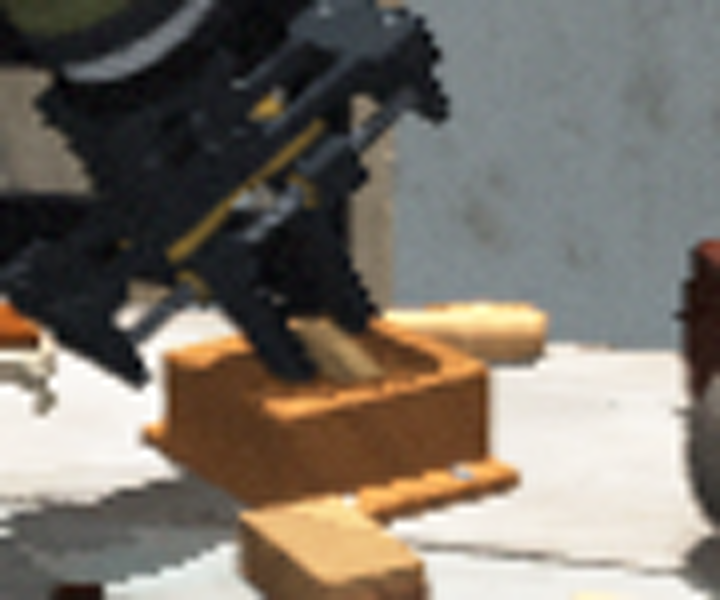

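```bash
python3 -m creep '[[[0,0,0],[0,0,0.1],-0.545],[[0,0,0],[0,0,0.15],-0.7],[[0,0,0],[0,0,0.15],-0.8],[[0,0,0],[0,0,0.15],-1],[[0,0,0],[0,0,0.15],-1],[[0,0,0],[0,0,0.15],-1],[[0,0,0],[0,0,0.15],-1],[[0,0,0],[0,0,0.15],-1]]' 20; python3 go.py .4992 .205 .0503 36.5 30
python3 -m creep '[[[0,0,0],[0,0,-0.3],-1],[[0,0,0],[0,0,-0.8],-1],[[0,0,0],[0,0,-1.5],-1],[[0,0,0],[0,0,-2.5],-1],[[0,0,0],[0,0,-3.5],-1],[[0,0,0],[0,0,-5],-1],[[0,0,0],[0,0,-6.5],-1],[[0,0,0],[0,0,-7],-1]]' 20; python3 go.py .4992 .205 .2 36.5 0
python3 - <<'E'
from ov import *
for c in("top","side"):
    im=vision.read_camera(c)[:,:,::-1]
    x,y=(140,165) if c=="top" else (190,115)
    im=cv2.resize(im[y:y+75,x:x+90],None,fx=8,fy=8,interpolation=cv2.INTER_CUBIC)
    cv2.imwrite(f"pics/{c}9.png",im[:600])
E
```

```text
t: 16.8
tool_pos: [0.5002, 0.2058, 0.0498]
orientation: [-0.08, 0.917, 0.303, 0.247]
wrist_force: [1.7, 2.3, 1.9]
width: 0.009
t 16.8 pos [0.5002 0.2058 0.0498] yaw 36.6 w 0.009 F [1.7 2.3 1.9] q [ 0.02  1.06 -0.73  2.39  2.56  0.82 -2.19]
turn [ 0.001 -0.001  0.001] shift [-0.08  0.   -0.11]
t: 17.8
tool_pos: [0.4713, 0.1844, 0.1113]
orientation: [-0.08, 0.917, 0.303, 0.246]
wrist_force: [-0.4, -0.3, 0.2]
width: 0.0089
t 17.8 pos [0.4713 0.1844 0.1113] yaw 36.6 w 0.0089 F [-0.4 -0.3  0.2] q [ 0.06  0.9  -0.76  2.48  2.51  0.76 -2.22]
turn [ 0.002 -0.524  0.001] shift [ 7.44  0.02 -5.94]
```

View pics/side9.png

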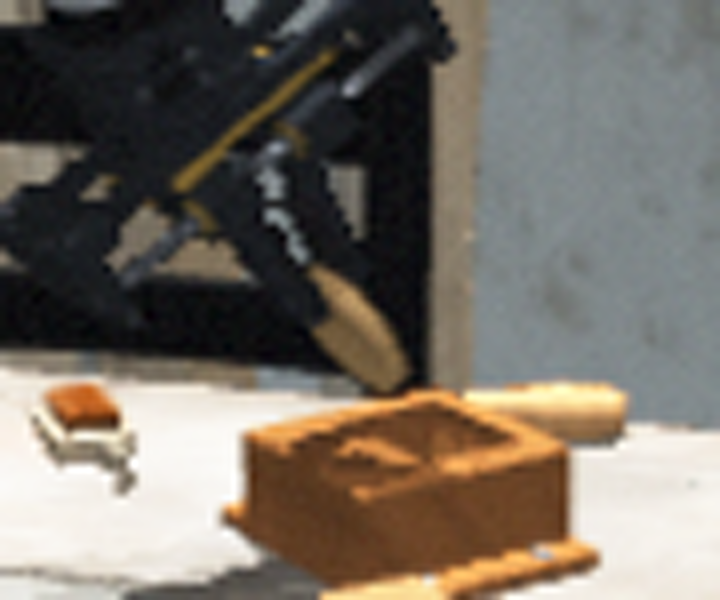

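```bash
python3 go.py .48 .13 .2 36.5 0; python3 -m creep '[[[0,-0.05,0],[1,0,-2],-1],[[0,-0.12,0],[2,1,-4],-1],[[0,-0.2,0],[3,2,-6],-1],[[0,-0.28,0],[3,3,-7],-1],[[0,-0.36,0],[2.7,4.5,-8],-1],[[0,-0.44,0],[2.7,4.5,-8.5],-1],[[0,-0.524,0],[2.7,4.5,-8.5],-1],[[0,-0.524,0],[2.7,4.5,-8.5],-1]]' 20; python3 go.py .5266 -.1947 .18 58.3
```

```text
t 17.9 pos [0.4719 0.1847 0.111 ] yaw 36.6 w 0.0088 F [ 0.5 -0.2  0.4] q [ 0.06  0.9  -0.76  2.48  2.51  0.76 -2.22]
turn [ 0.002 -0.525  0.001] shift [ 2.21  4.89 -9.  ]
t: 18.9
tool_pos: [0.4843, 0.1349, 0.1968]
orientation: [0.007, 0.95, 0.311, 0.018]
wrist_force: [1.6, -0.4, -2.4]
width: 0.0088
t 18.9 pos [0.4843 0.1349 0.1968] yaw 36.2 w 0.0088 F [ 1.6 -0.4 -2.4] q [ 0.07  0.67 -0.72  1.99  0.71  0.72 -0.46]
turn [ 0.029 -0.025 -0.385] shift [-16.12  29.05   1.88]
```

```bash
python3 -m creep '[[[0,-0.02,-0.05],[-2,3,0],-1],[[0.01,-0.02,-0.1],[-4,7,0],-1],[[0.02,-0.025,-0.2],[-6,11,0],-1],[[0.029,-0.025,-0.28],[-9,16,0],-1],[[0.029,-0.025,-0.385],[-12,21,0.5],-1],[[0.029,-0.025,-0.385],[-14,25.5,1],-1],[[0.029,-0.025,-0.385],[-16.1,29,1.8],-1],[[0.029,-0.025,-0.385],[-16.1,29,1.8],-1]]' 20; python3 go.py .5266 -.1947 .13 58.3
python3 - <<'E'
from ov import *
T=observe();r=Rq(T["orientation"]).as_matrix()
rk=lambda p:np.array([.5266+np.cos(1.0168)*p[0]-np.sin(1.0168)*p[1],-.1947+np.sin(1.0168)*p[0]+np.cos(1.0168)*p[1],p[2]])
for c in("top","side"):
    im=vision.read_camera(c)[:,:,::-1]
    x,y=(270,160) if c=="top" else (190,160)
    im=cv2.resize(im[y:y+90,x:x+110],None,fx=7,fy=7,interpolation=cv2.INTER_CUBIC)
    cv2.imwrite(f"pics/{c}10.png",im[:600])
E
```

```text
t: 19.9
tool_pos: [0.5252, -0.1988, 0.1789]
orientation: [-0.0, 0.875, 0.484, -0.002]
wrist_force: [1.4, -0.1, 0.4]
width: 0.0087
t 19.9 pos [ 0.5252 -0.1988  0.1789] yaw 57.9 w 0.0087 F [ 1.4 -0.1  0.4] q [ 0.76  0.82 -0.87  1.8   0.79  0.91  0.54]
turn [-0.002  0.003 -0.008] shift [ 0.43 -0.09  4.89]
```

View pics/side10.png

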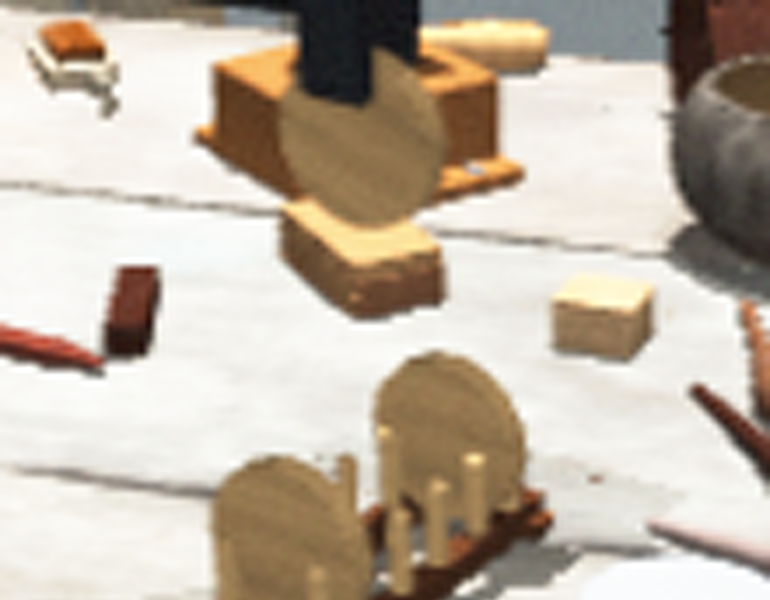

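View pics/top10.png

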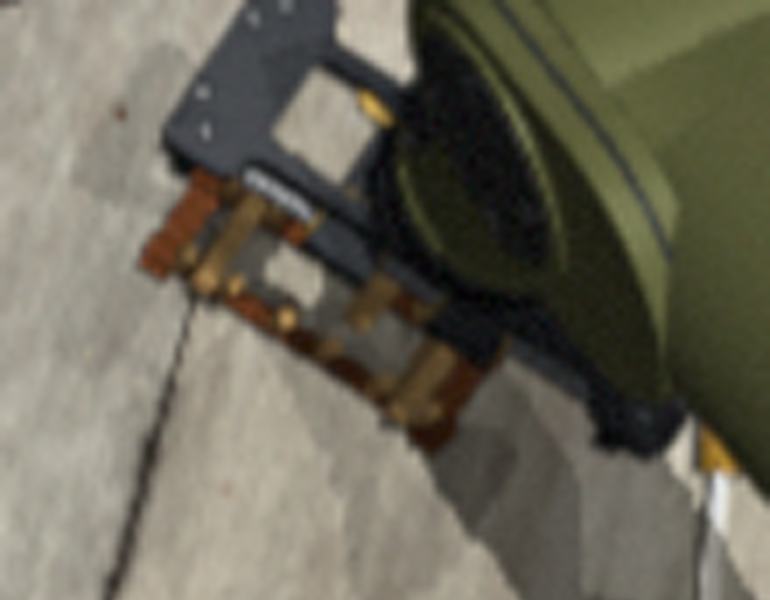

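```bash
cat > held.py <<'E'
from ov import *
def held(P,r,dy,dz,c,lean=0):
    a=np.linspace(0,2*np.pi,90)[:,None];o=[]
    for h in(.0045,-.0045):
        l=np.hstack([np.full_like(a,h),dy+.03*np.cos(a),dz+.03*np.sin(a)])
        o.append(proj(c,P+l@r.T))
    return o
E
python3 - <<'E'
from held import *
T=observe();r=Rq(T["orientation"]).as_matrix();P=T["tool_pos"]
im0=cv2.imread("pics/side10.png")
for dy,dz,col in((0,.018,(0,255,0)),):
    for q in held(P,r,dy,dz,"side"):
        q=(q-[190,160]+.5)*7; cv2.polylines(im0,[q.astype(int)],True,col,1); print(q.min(0),q.max(0))
cv2.imwrite("pics/side10o.png",im0[:400,150:600])
E
```

```text
[297.23647673  41.17197671] [452.89420818 221.66652934]
[280.68743449  49.06168988] [436.99941767 230.84181685]
```

View pics/side10o.png

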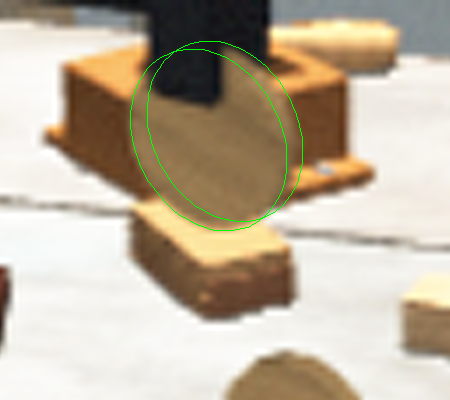

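```bash
python3 go.py .5266 -.197 .102 58.3;  python3 -m creep '[[[0,0,0],[0.1,0,2],-1],[[0,0,0],[0.15,0,4],-1],[[0,0,0],[0.23,0,6],-1],[[0,0,0],[0.23,0,7],-1],[[0,0,0],[0.23,0,7.7],-1],[[0,0,0],[0.23,0,7.7],-1],[[0,0,0],[0.23,0,7.7],-1],[[0,0,0],[0.23,0,7.7],-1]]' 20; python3 go.py .5266 -.197 .057 58.3
python3 - <<'E'
from held import *
T=observe();r=Rq(T["orientation"]).as_matrix();P=T["tool_pos"]
for c in("top","side"):
    im=vision.read_camera(c)[:,:,::-1]
    x,y=(275,165) if c=="top" else (205,185)
    f=8
    im=cv2.resize(im[y:y+75,x:x+80],None,fx=f,fy=f,interpolation=cv2.INTER_CUBIC)
    cv2.imwrite(f"pics/{c}11.png",im)
    if c=="side":
        for q in held(P,r,0,.018,c): cv2.polylines(im,[((q-[x,y]+.5)*f).astype(int)],True,(0,255,0),1)
        a=1.0168
        for (X,Y),col in(((.5266,-.1947),(255,0,0)),((.5268,-.2005),(0,0,255))):
          for xx in (-10.5,10.5):
            for yy in(-18,18):
              for z in(.012,.042):
                w=np.array([X+(np.cos(a)*xx-np.sin(a)*yy)/1000,Y+(np.sin(a)*xx+np.cos(a)*yy)/1000,z])
                q=(proj(c,w)[0]-[x,y]+.5)*f; cv2.circle(im,tuple(int(v) for v in q),2,col,-1)
        cv2.imwrite(f"pics/{c}11o.png",im)
E
```

```text
t 20.0 pos [ 0.5261 -0.1938  0.1803] yaw 58.3 w 0.0088 F [-0.2  0.8 -0.6] q [ 0.76  0.82 -0.87  1.8   0.78  0.91  0.54]
turn [-0.001 -0.001 -0.   ] shift [-0.25  0.22  7.83]
t: 21.0
tool_pos: [0.5276, -0.1918, 0.1039]
orientation: [-0.0, 0.874, 0.487, 0.0]
wrist_force: [-0.8, -0.5, -0.1]
width: 0.0089
t 21.0 pos [ 0.5276 -0.1918  0.1039] yaw 58.3 w 0.0089 F [-0.8 -0.5 -0.1] q [ 0.71  0.92 -0.78  1.85  0.92  0.78  0.43]
turn [-0.    -0.001 -0.001] shift [-0.5   0.19  4.69]
```

View pics/side11.png

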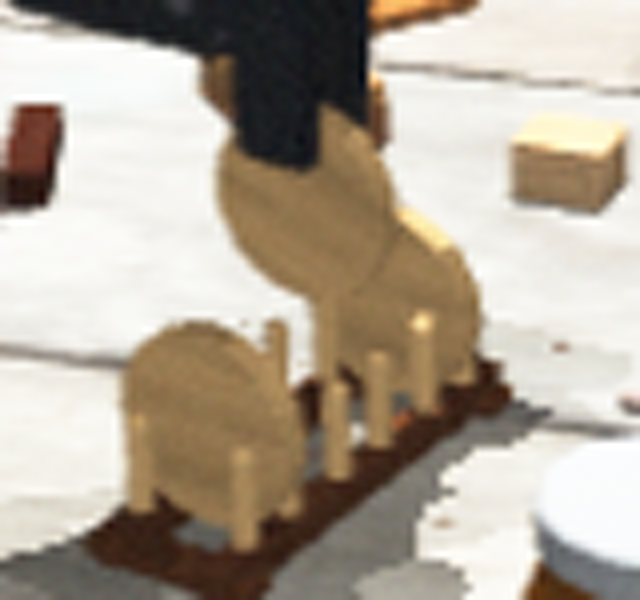

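View pics/side11o.png

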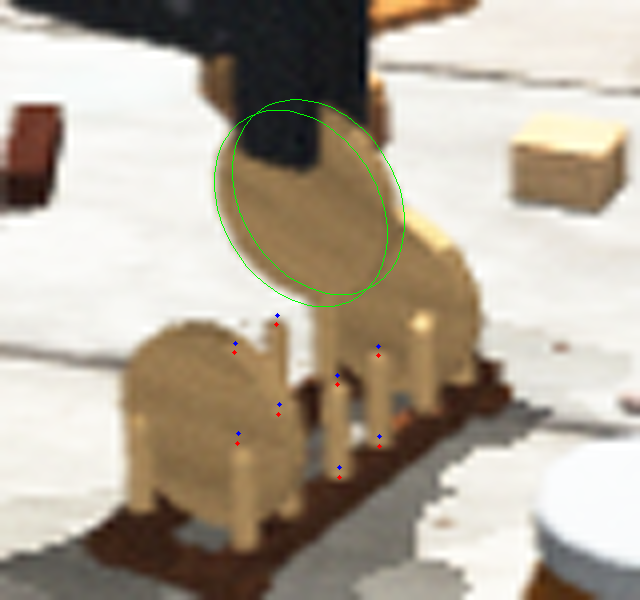

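View pics/top11.png

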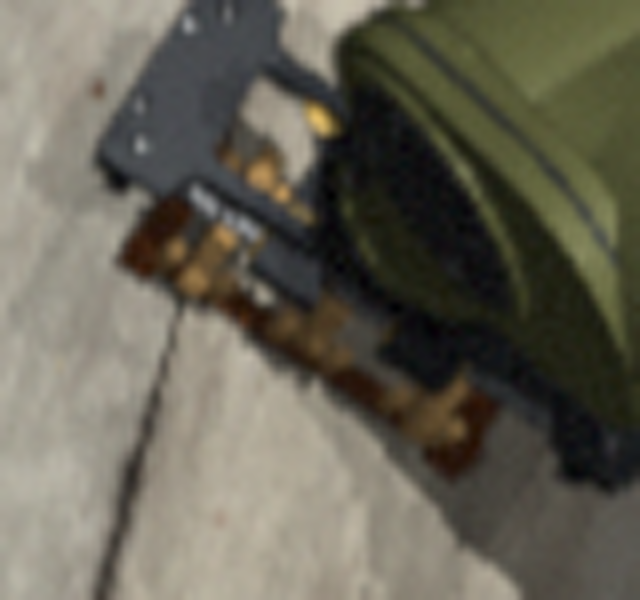

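```bash
python3 - <<'E'
from held import *
T=observe();r=Rq(T["orientation"]).as_matrix();P=T["tool_pos"];print(P)
im=vision.read_camera("top")[:,:,::-1]; x,y,f=285,185,14
im=cv2.resize(im[y:y+42,x:x+57],None,fx=f,fy=f,interpolation=cv2.INTER_CUBIC)
im=cv2.convertScaleAbs(im,alpha=1.6)
cv2.imwrite("pics/top12.png",im)
for q in held(P,r,0,.0175,"top"): cv2.polylines(im,[((q-[x,y]+.5)*f).astype(int)],True,(0,255,0),1)
a=1.0168;X,Y=.5266,-.1947
for xx in(-56.5,-35.5,-10.5,10.5,35.5,56.5):
  for yy in(-18,18):
    w=np.array([X+(np.cos(a)*xx-np.sin(a)*yy)/1000,Y+(np.sin(a)*xx+np.cos(a)*yy)/1000,.042])
    q=(proj("top",w)[0]-[x,y]+.5)*f; cv2.circle(im,tuple(int(v) for v in q),3,(0,0,255),-1)
cv2.imwrite("pics/top12o.png",im)
E
```

```text
[ 0.52749547 -0.19186988  0.10373121]
```

View pics/top12.png

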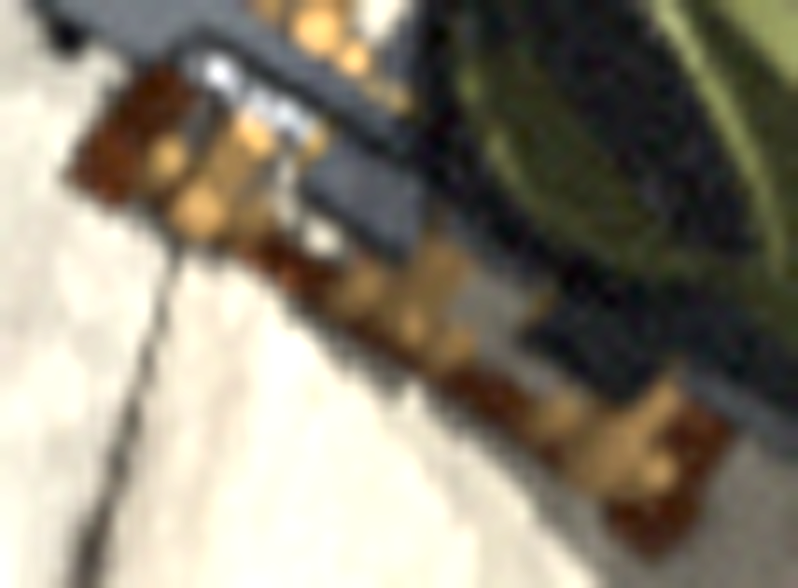

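View pics/top12o.png

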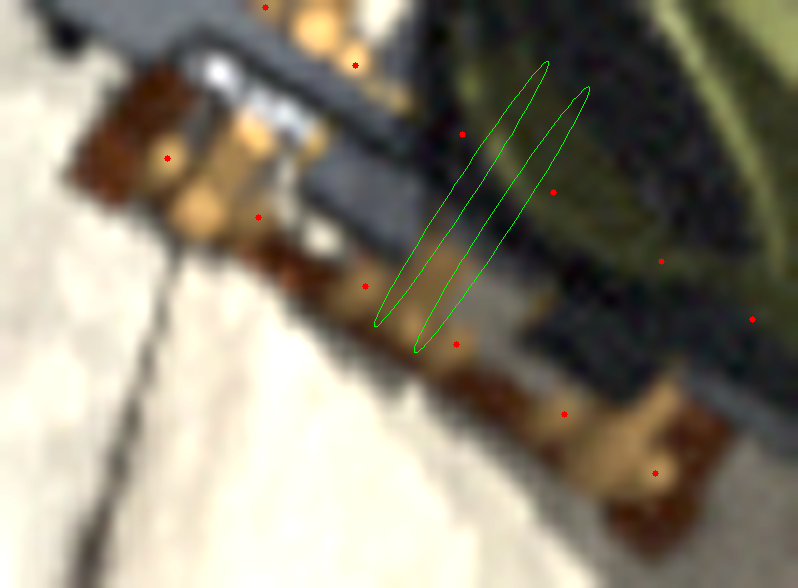

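```bash
python3 go.py .5266 -.1947 .095 58.3;  python3 -m creep '[[[0,0,0],[-0.1,0,0.3],-1],[[0,0,0],[-0.2,0.05,0.6],-1],[[0,0,0],[-0.28,0.07,0.8],-1],[[0,0,0],[-0.28,0.07,0.8],-1],[[0,0,0],[-0.28,0.07,0.8],-1],[[0,0,0],[-0.28,0.07,0.8],-1],[[0,0,0],[-0.28,0.07,0.8],-1],[[0,0,0],[-0.28,0.07,0.8],-1]]' 20; python3 go.py .5266 -.1947 .057 58.3
```

```text
t 21.15 pos [ 0.5274 -0.1918  0.1037] yaw 58.3 w 0.0087 F [-0.1 -0.4 -0.3] q [ 0.71  0.92 -0.78  1.85  0.92  0.78  0.43]
turn [-0.001 -0.001 -0.001] shift [-0.29  0.08  0.87]
t: 22.15
tool_pos: [0.5266, -0.1946, 0.0957]
orientation: [-0.001, 0.874, 0.487, 0.0]
wrist_force: [1.1, 0.1, 0.2]
width: 0.0088
t 22.15 pos [ 0.5266 -0.1946  0.0957] yaw 58.3 w 0.0088 F [1.1 0.1 0.2] q [ 0.71  0.93 -0.77  1.85  0.93  0.77  0.43]
turn [-0.001 -0.001 -0.001] shift [-0.01  0.01  3.87]
```

Lower to TCP ~0.065 first and check force and view.

```bash
python3 -m creep '[[[0,0,0],[0,0,0.5],-1],[[0,0,0],[0,0,1],-1],[[0,0,0],[0,0,1.5],-1],[[0,0,0],[0,0,2],-1],[[0,0,0],[0,0,2.4],-1],[[0,0,0],[0,0,2.6],-1],[[0,0,0],[0,0,2.6],-1],[[0,0,0],[0,0,2.6],-1]]' 20; python3 go.py .5266 -.1947 .057 58.3
python3 - <<'E'
from held import *
for c,(x,y) in {"top":(285,180),"side":(210,190)}.items():
    im=vision.read_camera(c)[:,:,::-1];f=11
    im=cv2.resize(im[y:y+54,x:x+70],None,fx=f,fy=f,interpolation=cv2.INTER_CUBIC)
    if c=="top": im=cv2.convertScaleAbs(im,alpha=1.6)
    cv2.imwrite(f"pics/{c}13.png",im)
E
```

```text
t: 23.15
tool_pos: [0.5267, -0.1945, 0.0698]
orientation: [-0.0, 0.874, 0.487, 0.0]
wrist_force: [-0.2, -0.4, -1.1]
width: 0.0086
t 23.15 pos [ 0.5267 -0.1945  0.0698] yaw 58.3 w 0.0086 F [-0.2 -0.4 -1.1] q [ 0.69  0.96 -0.74  1.86  0.98  0.73  0.39]
turn [-0.    -0.001 -0.001] shift [-0.02  0.    1.28]
```

View pics/side13.png

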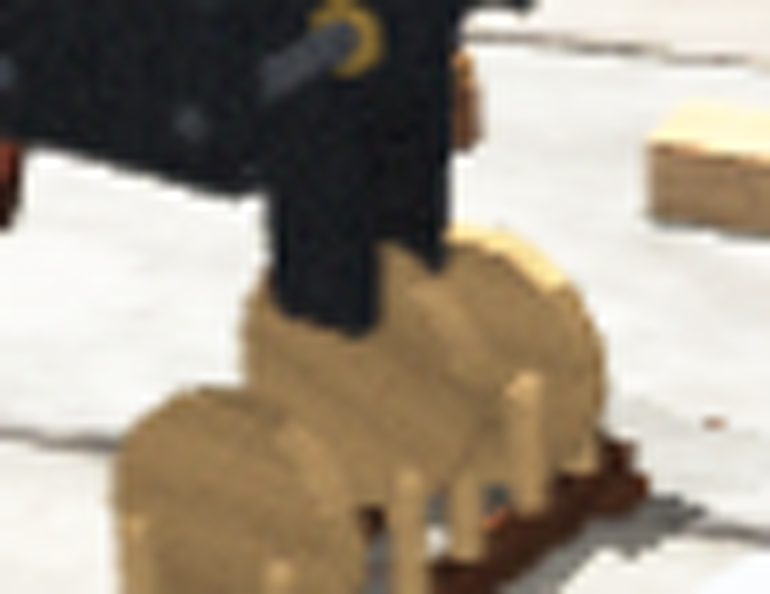

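View pics/top13.png

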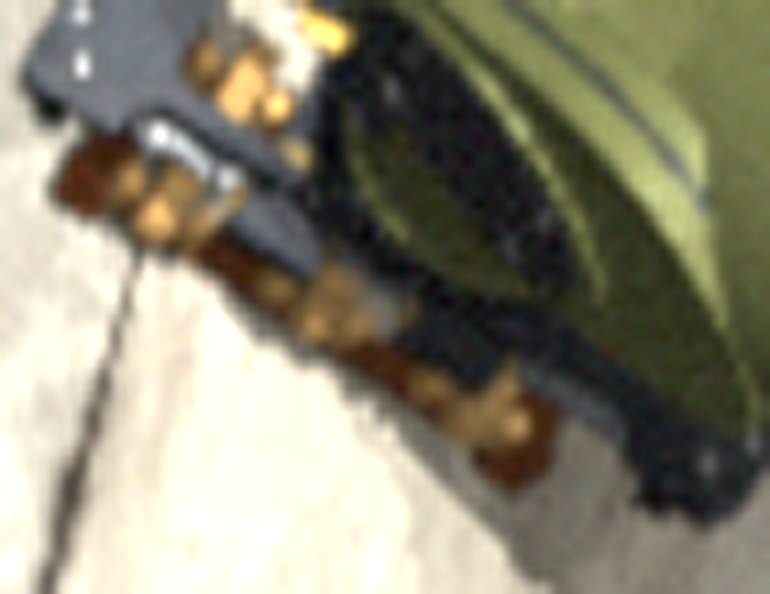

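```bash
python3 -m creep '[[[0,0,0],[0,0,0.4],-1],[[0,0,0],[0,0,0.7],-1],[[0,0,0],[0,0,0.9],-1],[[0,0,0],[0,0,1.05],-1],[[0,0,0],[0,0,1.15],-1],[[0,0,0],[0,0,1.2],-1],[[0,0,0],[0,0,1.2],-1],[[0,0,0],[0,0,1.2],-1]]' 20; python3 go.py .5266 -.1947 .057 58.3
```

```text
t: 24.25
tool_pos: [0.5267, -0.1945, 0.0579]
orientation: [-0.0, 0.874, 0.487, 0.0]
wrist_force: [0.3, -1.1, -0.3]
width: 0.0089
t 24.25 pos [ 0.5267 -0.1945  0.0579] yaw 58.3 w 0.0089 F [ 0.3 -1.1 -0.3] q [ 0.68  0.98 -0.72  1.87  1.    0.71  0.37]
turn [-0.    -0.001 -0.001] shift [-0.02 -0.    0.09]
```

```bash
python3 -m creep '[[[0,0,0],[0,0,0.05],-1],[[0,0,0],[0,0,0.1],-1],[[0,0,0],[0,0,0.15],-1],[[0,0,0],[0,0,0.2],-1],[[0,0,0],[0,0,0.2],-1],[[0,0,0],[0,0,0.2],-1],[[0,0,0],[0,0,0.2],-1],[[0,0,0],[0,0,0.2],-1]]' 20; python3 go.py .5266 -.1947 .057 58.3
```

```text
t: 25.25
tool_pos: [0.5267, -0.1946, 0.0559]
orientation: [-0.0, 0.874, 0.487, 0.0]
wrist_force: [-0.4, -0.4, 0.5]
width: 0.0089
t 25.25 pos [ 0.5267 -0.1946  0.0559] yaw 58.3 w 0.0089 F [-0.4 -0.4  0.5] q [ 0.68  0.98 -0.72  1.87  1.01  0.71  0.36]
turn [-0.    -0.001 -0.001] shift [-0.02 -0.   -0.11]
```

```bash
python3 -m creep '[[[0,0,0],[0,0,0.05],-1],[[0,0,0],[0,0,0.08],-1],[[0,0,0],[0,0,0.12],-1],[[0,0,0],[0,0,0.15],-1],[[0,0,0],[0,0,0.15],-1],[[0,0,0],[0,0,0.15],-1],[[0,0,0],[0,0,0.15],-1],[[0,0,0],[0,0,0.15],-1]]' 20; python3 go.py .5266 -.1947 .057 58.3
python3 - <<'E'
from held import *
T=observe();r=Rq(T["orientation"]).as_matrix();P=T["tool_pos"]
for c,(x,y) in {"side":(210,190)}.items():
    im=vision.read_camera(c)[:,:,::-1];f=11
    im=cv2.resize(im[y:y+54,x:x+70],None,fx=f,fy=f,interpolation=cv2.INTER_CUBIC)
    cv2.imwrite(f"pics/{c}14.png",im)
E
```

```text
t: 26.25
tool_pos: [0.5272, -0.1946, 0.0547]
orientation: [-0.0, 0.874, 0.487, 0.001]
wrist_force: [1.8, -1.3, 4.1]
width: 0.0085
t 26.25 pos [ 0.5272 -0.1946  0.0547] yaw 58.3 w 0.0085 F [ 1.8 -1.3  4.1] q [ 0.68  0.99 -0.72  1.87  1.01  0.7   0.36]
turn [ 0.    -0.001 -0.001] shift [-0.04 -0.04 -0.23]
```

View pics/side14.png

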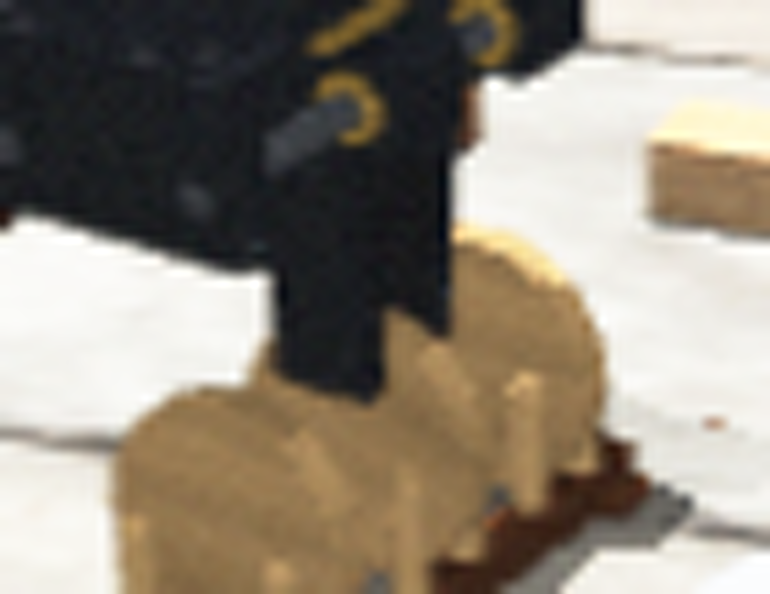

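```bash
python3 -m creep '[[[0,0,0],[0,0,-0.05],-0.7],[[0,0,0],[0,0,-0.05],-0.5],[[0,0,0],[0,0,-0.05],-0.5],[[0,0,0],[0,0,-0.05],-0.5],[[0,0,0],[0,0,-0.5],-0.5],[[0,0,0],[0,0,-1],-0.5],[[0,0,0],[0,0,-2],-0.5],[[0,0,0],[0,0,-3],-0.5]]'; python3 -m creep '[[[0,0,0],[0,0,-2],-0.5],[[0,0,0],[0,0,-5],-0.5],[[0,0,0],[0,0,-8],-0.5],[[0,0,0],[-4,0,-12],-0.5],[[0,0,0],[-8,-2,-14],-0.5],[[0,0,0],[-13,-4,-14],-0.5],[[0,0,0],[-16,-6,-14],-0.5],[[0,0,0],[-16,-6,-14],-0.5]]'
python3 - <<'E'
from held import *
for c,(x,y) in {"top":(285,170),"side":(205,190)}.items():
    im=vision.read_camera(c)[:,:,::-1];f=10
    cv2.imwrite(f"pics/{c}15f.png",im)
    im=cv2.resize(im[y:y+60,x:x+70],None,fx=f,fy=f,interpolation=cv2.INTER_CUBIC)
    cv2.imwrite(f"pics/{c}15.png",im)
E
```

```text
t: 27.3
tool_pos: [0.5273, -0.1946, 0.0856]
orientation: [0.0, 0.873, 0.487, 0.001]
wrist_force: [0.0, -0.6, -0.3]
width: 0.022
t: 28.3
tool_pos: [0.3888, -0.301, 0.2255]
orientation: [-0.0, 0.875, 0.485, -0.001]
wrist_force: [0.4, -0.1, 0.7]
width: 0.022
```

View pics/side15.png

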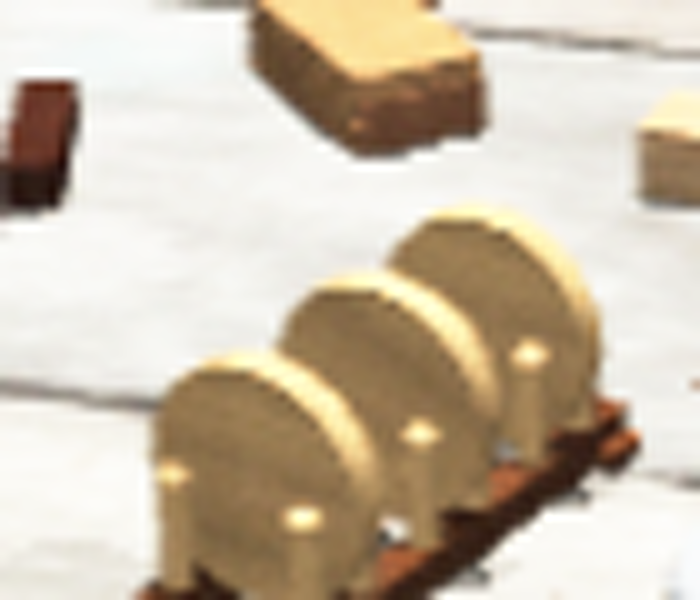

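View pics/top15.png

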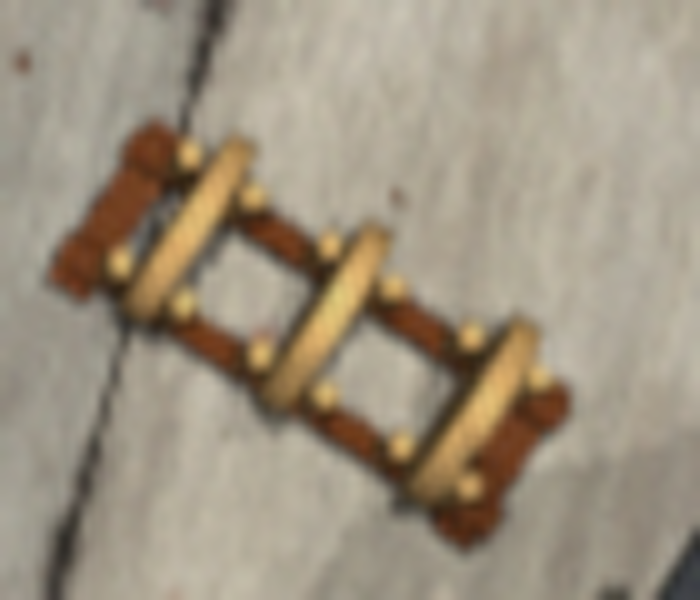

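View pics/top15f.png

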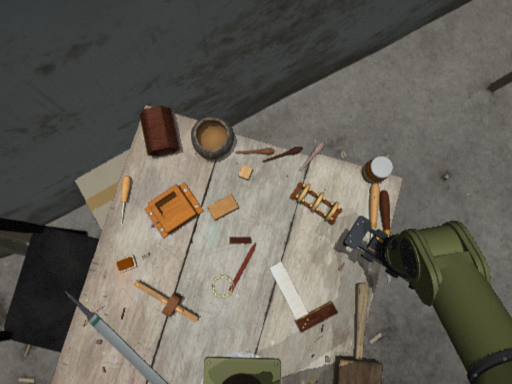

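View pics/side15f.png

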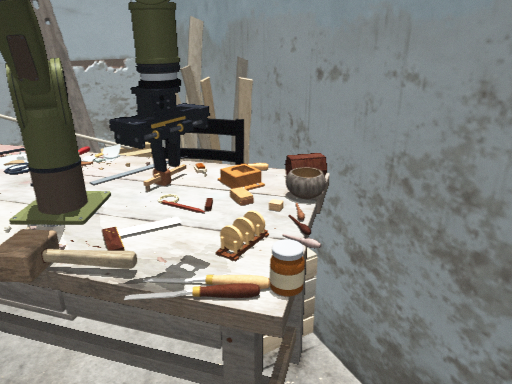

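The side view shows the three blanks standing alike in the rack: the middle one is at about (244,230), with its top lined up between its neighbours. The top view shows it between its dowels at (318,201). The sanding block is flat on the bench at (224,207), the bystanders have not moved, and the gripper is clear.

```bash
python3 -c "
from rig import order
print(order.job_done())"
```

```text
the job is handed in; nothing more can be done
None
```

The blank now stands on edge in the rack's middle place, and I handed the job in at about 28.4 s of the 64 s allowed. No verdict was reported.

**What I did:**
1. I lifted the sanding block off the jig and laid it flat on the bench between the jig and the rack.
2. I pressed the blank's overhang with the closed gripper, 7 mm down and 6 mm towards the far wall. The blank tipped and stayed leaning at about 60°, matching the expected pose in the top view.
3. I took it by the raised edge with the tool tilted 30°, using 20 N of grip.
4. I carried it upright to the rack and lowered it between the dowels until the wrist felt about 4 N. Then I opened the gripper a little and backed away.

**Last checks:**
- **Blank:** pictures from both cameras show it upright between its dowels, level with the two finished blanks.
- **Other things:** the sanding block lies flat, the bystanders look unmoved, and the gripper is well clear.
- **Not measured:** I judged the blank's final lean and height by eye, comparing it with its neighbours.

**What disagreed or went wrong:**
- The two cameras differed by about 6 mm in y on where the rack is. I trusted the top view, and the blank went between the dowels without noticeable force.
- The first call for the tilted approach stopped short because the wrist was near a straight pose. A second call finished it.

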